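Lock the charger setting and recharge the prototype remotes

TASK

The charging supply is already set, so first tighten its wing jam nut clockwise until it is snug, without turning the adjusting screw and its pointer, and before any remote goes on charge. Swing open the shut lever, move the charged green-banded remote from its socket upright into the blue tray, and then put every orange-banded remote fully home in a charging socket of its own and swing that socket's lever fully shut over it. Leave the parts box and the tape roll where they are.

Things in the scene. Friction and masses are not known exactly. Their poses are not given: they have to be found in the camera images.
- device_1: prototype remote with a brown card shell and an orange band: a box 80 mm long (its x) x 44 mm wide (its y) x 40 mm tall, about 180 g; origin at the centre of its underside, z up. It needs charging; None if absent in this start
- device_2: prototype remote with a brown card shell and an orange band: a box 80 mm long (its x) x 44 mm wide (its y) x 40 mm tall, about 180 g; origin at the centre of its underside, z up. It needs charging; None if absent in this start
- device_3: prototype remote with a brown card shell and an orange band: a box 80 mm long (its x) x 44 mm wide (its y) x 40 mm tall, about 180 g; origin at the centre of its underside, z up. It needs charging; None if absent in this start
- charged: the charged remote: same box (80 x 44 x 40 mm, origin at the centre of the underside) with a green band; it starts seated in socket a, under that socket's shut lever
- jam_nut (a joint): angle of the brass wing jam nut relative to the adjusting screw, rad: grows as the nut is turned clockwise seen from above (tightened); it starts loose at 0 to 0.8, turns freely (0.04 N m) and comes hard up against its seat (snug, locked) at 2.4
- nut_grip (a point): grip point on the axis of the wing nut: its wings form an upright bar 56 mm long (this frame's x) x 10 mm thick (y), running from 13 mm below this point (51 mm above the table) to 11 mm above it, the screw end showing 3 mm more at the middle; z up. It turns with the nut. Under the nut lies the screw's steel disc, radius 32 mm, top 44 mm above the table
- pointer (a point): outer end of the red pointer line on the steel disc of the adjusting screw, 30 mm from the screw's axis: it shows the charge setting. The screw holds against about 0.7 N m; beyond that, a nut forced on after it is snug drags the screw round
- supply: grey charging supply box 120 x 120 x 40 mm, fixed to the desk; origin at the centre of its underside; the adjusting screw stands at the centre of its top
- socket_a (a point): centre of the floor of charging socket a, 8 mm above the table, fixed: a grey pocket 84 mm (this frame's x) x 48 mm (y) inside, walls 8 mm thick with bevelled rims 24 mm above the table. A seated remote lies on this floor, long side along x, either way round, top 48 mm above the table. At +72 mm along x stands the 51 mm tall post of its red lever
- lever_a (a joint): angle of the red locking lever of socket a, rad: 0 = shut, on its stop, lying lengthwise over the pocket 3 mm above a seated remote; it swings level and grows clockwise seen from above, to 1.8 (open; above 1.3 it is clear of the pocket). It stays where left (0.12 N m friction); starts shut
- knob_a (a point): middle of the upright round black knob (18 mm diameter, 31 mm tall, from 61 to 92 mm above the table) at the end of lever a, 72 mm from the lever's vertical axis; right above the pocket's centre when shut. The arm below it is 20 mm wide, 10 mm thick (51 to 61 mm above the table)
- socket_b (a point): centre of the floor of charging socket b, 8 mm above the table, fixed: a grey pocket 84 mm (this frame's x) x 48 mm (y) inside, walls 8 mm thick with bevelled rims 24 mm above the table. A seated remote lies on this floor, long side along x, either way round, top 48 mm above the table. At +72 mm along x stands the 51 mm tall post of its red lever
- lever_b (a joint): angle of the red locking lever of socket b, rad: 0 = shut, on its stop, lying lengthwise over the pocket 3 mm above a seated remote; it swings level and grows clockwise seen from above, to 1.8 (open; above 1.3 it is clear of the pocket). It stays where left (0.12 N m friction); starts open, 1.35 to 1.75
- knob_b (a point): middle of the upright round black knob (18 mm diameter, 31 mm tall, from 61 to 92 mm above the table) at the end of lever b, 72 mm from the lever's vertical axis; right above the pocket's centre when shut. The arm below it is 20 mm wide, 10 mm thick (51 to 61 mm above the table)
- socket_c (a point): centre of the floor of charging socket c, 8 mm above the table, fixed: a grey pocket 84 mm (this frame's x) x 48 mm (y) inside, walls 8 mm thick with bevelled rims 24 mm above the table. A seated remote lies on this floor, long side along x, either way round, top 48 mm above the table. At +72 mm along x stands the 51 mm tall post of its red lever
- lever_c (a joint): angle of the red locking lever of socket c, rad: 0 = shut, on its stop, lying lengthwise over the pocket 3 mm above a seated remote; it swings level and grows clockwise seen from above, to 1.8 (open; above 1.3 it is clear of the pocket). It stays where left (0.12 N m friction); starts open, 1.35 to 1.75
- knob_c (a point): middle of the upright round black knob (18 mm diameter, 31 mm tall, from 61 to 92 mm above the table) at the end of lever c, 72 mm from the lever's vertical axis; right above the pocket's centre when shut. The arm below it is 20 mm wide, 10 mm thick (51 to 61 mm above the table)
- tray: blue open tray 160 mm (x) x 130 mm (y), 18 mm tall, walls and floor about 4 to 5 mm thick, fixed; origin at the centre of its underside
- parts_box: clear parts box 85 x 65 x 45 mm, loose; not part of the job; origin under its middle
- tape_roll: yellow tape roll 90 mm across, loose; not part of the job; origin under its middle
Not all that is in view belongs to the job. Leave any pink or purple look-alike of the device_1 alone.

How it is judged:
By the outcome, as a careful person would: the job done as asked, in the order asked, and still so for the second after the job is handed in, with the robot touching nothing.
Of device_1, device_2, device_3 only 2 to 3 are there at a start; the rules pass over those that are not, and their reading is None.
At some moment in a run one of device_1, device_2, device_3 may be knocked a few centimetres aside while the robot is not near it.
Once in a run the grip may slacken for a moment while it holds something.
It also fails if it takes over 210 s, if anything falls off the work surface, if the arm or the gripper's body presses on something with over 40 N, if the wrist force passes 120 N, or if a joint passes its speed limit or range.

ROBOT

A 6-joint arm with a two-finger parallel gripper is mounted at the origin on the work surface. World frame = base frame: x ahead of the robot, y to its left, z up, the work surface at z = 0. Lengths are in m, angles in degrees, forces in N, time in s.
With the tool pointing down it reaches from about 0.35 to 0.875 m from the base axis. Payload 4.2 kg.
Tool frame: the origin (TCP) lies on the centre line of the jaws, within the pads' length; the fingertips stand 25 mm ahead of it and the grasp point (between the pads) lies 6 mm ahead of it (finger_overhang is the distance from the TCP to the fingertips, in m); z points along the fingers, y is the line along which they close (so a half turn about z gives the same grasp; the last joint's range is limited). The gripper opens to 87 mm and grips with 3 to 60 N. Pads are 19 mm wide; open, the fingers measure 117 mm over their backs; the gripper's body (75 mm by 190 mm) begins 51 mm behind the grasp point.
Start: joints at [79.79, 22.042, 0.453, 0, -68.411, -14.817], TCP at [0.264, 0.566, 0.225] pointing down, gripper open.
Joint ranges: [-179.83, 179.83], [-69.29, 118.12], [-61.27, 80.66], [-181.25, 117.63], [-171.15, -9.14], [-177.46, 177.46]. Speed limits (degrees/s): [159.86, 159.86, 180, 180, 180, 180].

INTERFACE

Orientations are given as a 3x3 rotation matrix whose columns are the frame's x, y, z axes.
In Python, from station import sense, capture, finish_job, spot_in, tip_of, finger_overhang gives the robot as it stands. The module is installed in compiled form; this text tells all that it offers.
- The arm moves only by the tool servo_tool, never from a script. Its arguments are lists of equal length, an entry for each row: "slide": the shift along the tool's x, y, z in m, a list of three; "spin": the turn about the tool's z in degrees; "grip": the closure, from 0 (fully open) to 1 (shut). A call has exactly 5 rows; each row is the pose to reach, as a shift and turn from the pose commanded when the call began, along the tool's axes at that moment; what a row does not reach only later rows make up. A row lasts 1/12 s, in which the tool goes at most 41.7 mm and 7.16 degrees, less where a joint would pass 70% of its speed; a pose out of reach is approached as far as the arm can. A call with a gripper value outside its range is refused whole. The fingers move at their own pace and stop on an object; the grip force is fixed at half the most. Time passes only in rows, so rows that repeat a pose let the fingers close, or fill a call up. It gives the time, the measured TCP pose, the force, the opening and the grip force at its end, in the units of the state.
- sense(): the state, without advancing time (a new reading comes with each control period).
- capture(name): name is "side" or "top" or "wrist"; returns a dict with "pixels" (384x512x3 uint8, blue, green, red), "depth" (384x512 float32, m along the optical axis (not along the pixel's ray), 0 where there is no reading), "fx", "fy", "cx", "cy" (pixels), "k1" (the pictures are not rectified: a ray, as slopes to the right and down, at radius r is drawn at 1 + k1 r^2 times it, then the intrinsics apply), "R" (3x3) and "t" (3): a world point X has camera coordinates R X + t; the wrist camera has in their place "hand_eye" (4x4, takes a point from camera to tool coordinates, whose origin is the TCP and whose axes are the flange's). Camera axes: x right, y down, z forward; pixel columns grow to the right and rows downward; lengths in m; the calibration is good to about 2 mm. A picture is of the moment at which its call begins: read the wrist's pose just before it.
- finish_job(): hands the job in; it is judged then, once.
Trained networks look in the newest picture that a camera, given by its name, has taken for a name from the list of things; names that differ only in an ending like _2 or _b are one class to them, and where a whole thing is asked for, a point or a joint stands for the part that bears it (a point fixed in the world has none). Each returns a list of dicts, best first, with "conf" (0 to 1); they miss things now and then, are a little off and sometimes report something else, mostly with a low value. They report only what shows in the picture. A call takes as long as a camera call. They do not tell look-alikes from the thing itself.
- spot_in(thing, camera): "point" ([x, y, z] in m, in world coordinates, good to about 4 mm: the middle of the surface that is visible of it).
- tip_of(thing, camera): "point" ([x, y, z] in m, in world coordinates, good to about 4 mm: a listed point, or the origin of a listed thing).
The state is a dict: "time_s": time; "joints": joint angles; "joint_velocities": joint speeds; "effort": joint torques, N m; "tcp_pos": TCP position; "ee_rot": TCP orientation; "wrist_force": force on the tool from outside, world axes, zero at the start; "moment": the same for the moment, N m; "gripper_width": opening from 0.0 (shut) to 1.0 (fully open); "gripper_force": force on a finger pad.
Only numpy, scipy, OpenCV 4.12 (cv2) and the standard library are available. Lean on these libraries where they do the work, as an engineer would, in place of code of your own. Each camera call takes 0.05 s, during which the arm holds its last target. There are 200 camera calls.

## Working session

There is one attempt and no reset: what is moved stays moved. The work goes in short steps, Python scripts to look and compute and a tool call to move; the robot and the scene stay as the last step left them, time stands still between calls to the robot, and variables do not carry over. Pictures are saved under pics/ and viewed, at most 14 in all, crops included, and the job is handed in when it is done.

Besides the shell and the picture viewer there is one more tool, called as name(argument=value, ...) on one line, values as JSON. servo_tool: Moves the arm, as the interface text tells. Its arguments: {"type":"object","properties":{"slide":{"type":"array"},"spin":{"type":"array"},"grip":{"type":"array"}},"required":["slide","spin","grip"]}

```bash
mkdir -p pics; ls
cat > h.py <<'E'
import numpy as np, cv2
from station import *
def ray(c,u,v):
    p=np.array([(u-c['cx'])/c['fx'],(v-c['cy'])/c['fy']]); q=p.copy()
    for _ in range(20): q=p/(1+c['k1']*(q@q))
    return q
def pose(c,s=None):
    # camera->world
    if 'R' in c: R=np.array(c['R']); return R.T,-R.T@np.array(c['t'])
    H=np.array(c['hand_eye']); E=np.array(s['ee_rot']); return E@H[:3,:3],E@H[:3,3]+np.array(s['tcp_pos'])
def pix(c,u,v,s=None,z=None):
    q=ray(c,u,v); R,t=pose(c,s); d=R@np.array([q[0],q[1],1.])
    k=c['depth'][int(round(v)),int(round(u))] if z is None else (z-t[2])/d[2]
    return t+k*d
def proj(c,X,s=None):
    R,t=pose(c,s); p=R.T@(np.array(X)-t); q=p[:2]/p[2]; q=q*(1+c['k1']*(q@q))
    return q[0]*c['fx']+c['cx'],q[1]*c['fy']+c['cy']
def cap(n,f=None):
    s=sense(); c=capture(n)
    if f: cv2.imwrite('pics/'+f,c['pixels'])
    return c,s
E
python3 - <<'E'
from h import *
s=sense(); print(s); print(finger_overhang)
for n in('top','side'):
    c,_=cap(n,n+'0.png'); print(n,pose(c)[1].round(3),c['fx'],c['k1'])
    for t in['device_1','charged','supply','tray','lever_a','parts_box','tape_roll']:
        print(t,[(np.round(d['point'],3).tolist(),round(d['conf'],2)) for d in spot_in(t,n)])
    for t in['device_1','charged','nut_grip','pointer','supply','socket_a','knob_a','tray']:
        print('tip',t,[(np.round(d['point'],3).tolist(),round(d['conf'],2)) for d in tip_of(t,n)])
E
```

```text
pics
{'time_s': 0.0, 'joints': array([ 7.97908749e+01,  2.20924101e+01,  3.78976152e-01, -3.09334672e-02,
       -6.84111245e+01, -1.48168670e+01]), 'joint_velocities': array([-0.03203384, -0.00645245, -0.05478596, -0.03959168,  0.00263107,
        0.0486926 ]), 'effort': array([-6.54142877e-04, -3.90658021e+01,  1.87407339e+01,  4.21994805e+00,
        1.10801059e-02, -1.87038922e-04]), 'tcp_pos': array([0.26410946, 0.56578507, 0.22383171]), 'ee_rot': array([[ 9.06031722e-01, -4.23208867e-01, -8.79373983e-04],
       [-4.23209775e-01, -9.06029405e-01, -2.05050657e-03],
       [ 7.10538771e-05,  2.22998366e-03, -9.99997511e-01]]), 'wrist_force': array([-0.4856342 ,  0.81465028,  0.10862006]), 'moment': array([ 0.04089598,  0.00828973, -0.02494044]), 'gripper_force': 0.0, 'gripper_width': 0.999467704919662}
0.025
top [ 0.41  -0.007  1.416] 494.57827366416694 -0.19494731366783669
device_1 [([0.341, 0.028, 0.04], 0.91), ([0.459, 0.156, 0.038], 0.87), ([0.666, -0.34, 0.038], 0.86), ([0.471, -0.161, 0.038], 0.77), ([0.466, 0.005, 0.04], 0.72)]
charged [([0.634, -0.021, 0.051], 0.63)]
supp
[... 1401 characters left out ...]
.705, -0.152, 0.062], 0.46)]
parts_box [([0.444, 0.339, 0.06], 0.56), ([0.616, 0.43, 0.038], 0.52)]
tape_roll [([0.65, -0.484, 0.021], 0.76)]
tip device_1 [([0.671, -0.341, 0.004], 0.87), ([0.458, 0.158, 0.004], 0.8), ([0.337, 0.03, 0.002], 0.8), ([0.462, 0.003, -0.0], 0.6), ([0.482, -0.37, 0.004], 0.46)]
tip charged [([0.644, -0.019, 0.01], 0.69)]
tip nut_grip [([0.446, 0.343, 0.063], 0.66)]
tip pointer [([0.473, 0.348, 0.046], 0.67)]
tip supply [([0.444, 0.348, 0.001], 0.74)]
tip socket_a [([0.643, -0.02, 0.004], 0.85), ([0.637, -0.191, 0.01], 0.65), ([0.661, 0.18, 0.009], 0.55)]
tip knob_a [([0.7, -0.12, 0.073], 0.68), ([0.737, 0.248, 0.072], 0.5)]
tip tray [([0.48, -0.366, 0.001], 0.55)]
```

View pics/top0.png

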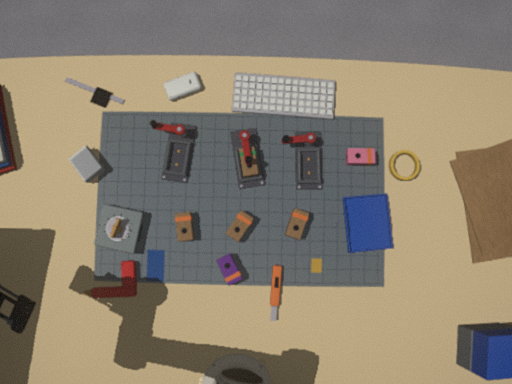

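View pics/side0.png

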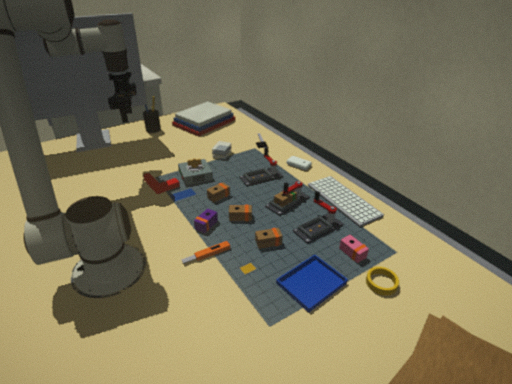

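Top view: the brown remotes with orange bands are at (184,227), (239,226) and (297,224). The pink one at (361,156) and the purple one at (230,269) are look-alikes to leave alone. Socket a, shut with a green band, is at (248,160); b and c are the open ones at (177,158) and (309,166). The supply is at (118,228) and the tray at (368,223). Next is an enlarged crop to confirm, plus the wrist camera geometry.

Run:
```python
from h import *
im=cv2.imread('pics/top0.png')[110:290,90:400]
cv2.imwrite('pics/crop0.png',cv2.resize(im,None,fx=2.55,fy=2.55,interpolation=cv2.INTER_CUBIC))
c,s=cap('wrist'); print(np.round(c['hand_eye'],3),c['fx'],c['cx'],c['cy'])
```

```text
[[ 0.    -0.952 -0.306  0.084]
 [ 1.     0.    -0.001 -0.001]
 [ 0.002 -0.306  0.952 -0.16 ]
 [ 0.     0.     0.     1.   ]] 289.7851402252812 252.86498406037097 191.7531420202966
```

View pics/crop0.png

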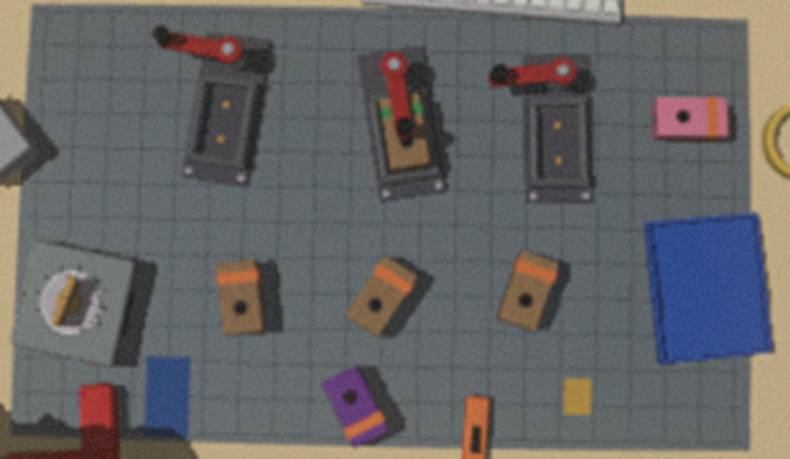

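servo_tool(slide=[[0.03,0.015,0],[0.06,0.03,0],[0.09,0.045,0],[0.12,0.06,0],[0.15,0.075,0]], spin=[0,0,0,0,0], grip=[0,0,0,0,0])

```text
time_s: 2.07
tcp_pos: [0.3692, 0.4337, 0.2251]
ee_rot: [[0.906, -0.423, 0.0], [-0.423, -0.906, 0.0], [0.0, -0.0, -1.0]]
wrist_force: [0.3, 1.0, 0.2]
gripper_width: 0.999
gripper_force: 0.0
```

The crop confirms it: brown shell with orange band at crop (240,297), (382,297) and (530,290). Purple is at (355,405) and pink at (690,117). Green is under lever a at (400,120). Now over the nut.

servo_tool(slide=[[0.025,0.012,0],[0.05,0.025,0],[0.08,0.037,0],[0.107,0.05,0],[0.107,0.05,0]], spin=[0,0,0,0,0], grip=[0,0,0,0,0])

```text
time_s: 2.48
tcp_pos: [0.4465, 0.3409, 0.2251]
ee_rot: [[0.904, -0.427, 0.0], [-0.427, -0.904, -0.001], [0.001, 0.001, -1.0]]
wrist_force: [-0.6, 0.6, -0.5]
gripper_width: 1.0
gripper_force: 0.0
```

Run:
```python
from h import *
c,s=cap('wrist','w1.png'); print(s['tcp_pos'])
for t in['nut_grip','pointer','supply']:
    print(t,[(np.round(d['point'],3).tolist(),round(d['conf'],2)) for d in tip_of(t,'wrist')])
# bar: pixels whose world z in 0.055..0.085
uv=np.argwhere(c['depth']>0)[::1]
P=np.array([pix(c,u,v,s) for v,u in uv])
near=np.hypot(P[:,0]-.445,P[:,1]-.343)<.06
for lo,hi in((.03,.042),(.042,.055),(.066,.078),(.078,.09)):
    m=near&(P[:,2]>lo)&(P[:,2]<hi); Q=P[m]
    if len(Q)<20: print(lo,len(Q)); continue
    r=cv2.minAreaRect((Q[:,:2]*1000).astype(np.float32)); print(lo,len(Q),np.median(Q[:,2]),r,Q.mean(0))
    w,V=np.linalg.eigh(np.cov(Q[:,:2].T)); print(V[:,1],np.sqrt(w))
```

```text
[0.44652513 0.34092027 0.22509058]
nut_grip []
pointer [([0.478, 0.346, 0.044], 0.69)]
supply [([0.442, 0.347, -0.001], 0.64)]
0.03 4943 0.04027430357277306 ((446.55206298828125, 343.548583984375), (118.09857940673828, 116.6563949584961), 80.96080780029297) [0.44778753 0.34070162 0.04025732]
[0.34593113 0.93825991] [0.03377823 0.03403966]
0.042 1566 0.04440572401159526 ((443.3189697265625, 344.23419189453125), (103.85218048095703, 94.96202850341797), 56.15166473388672) [0.45028342 0.34457462 0.044406  ]
[0.35170775 0.93610985] [0.01732185 0.01934783]
0.066 347 0.07663536608250132 ((447.7236022949219, 345.0449523925781), (9.963139533996582, 55.7540397644043), 69.5077896118164) [0.44997863 0.34403661 0.07621695]
[-0.93814631  0.34623909] [0.00301108 0.01732301]
0.078 98 0.07971006760041227 ((448.9476013183594, 344.65374755859375), (8.763120651245117, 51.19672393798828), 64.69361877441406) [0.44775305 0.34494849 0.07964639]
[-0.92967992  0.36836837] [0.00233679 0.01020183]
```

View pics/w1.png

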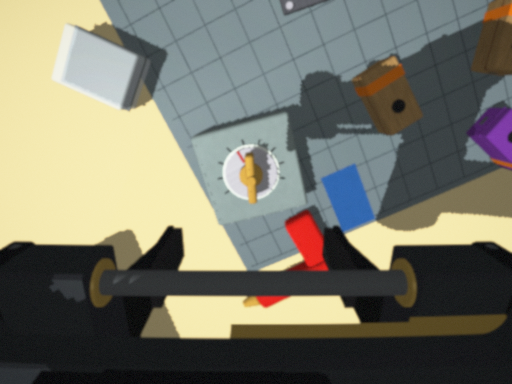

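The wrist view shows the nut's wing bar near (251,178), the red pointer at about (241,155) and the supply beneath it. I'll align, go lower and measure again.

servo_tool(slide=[[0,-0.003,0.025],[0,-0.003,0.05],[0,-0.003,0.075],[0,-0.003,0.075],[0,-0.003,0.075]], spin=[-4.7,-4.7,-4.7,-4.7,-4.7], grip=[0,0,0,0,0])

```text
time_s: 3.1
tcp_pos: [0.4448, 0.3474, 0.1492]
ee_rot: [[0.938, -0.346, -0.001], [-0.346, -0.938, -0.003], [-0.0, 0.003, -1.0]]
wrist_force: [0.2, 0.5, 1.0]
gripper_width: 1.001
gripper_force: 0.0
```

```bash
cat >> h.py <<'E'
def cloud(c,s=None,step=1):
    vv,uu=np.nonzero(c['depth']>0); k=slice(None,None,step); vv,uu=vv[k],uu[k]
    p=np.c_[(uu-c['cx'])/c['fx'],(vv-c['cy'])/c['fy']]; q=p.copy()
    for _ in range(20): q=p/(1+c['k1']*(q**2).sum(1,keepdims=True))
    d=c['depth'][vv,uu][:,None]; R,t=pose(c,s)
    return (np.c_[q,np.ones(len(q))]*d)@R.T+t, c['pixels'][vv,uu].astype(int)
def rect(Q):
    (x,y),(w,h),a=cv2.minAreaRect((Q[:,:2]*1000).astype(np.float32))
    if w<h: w,h,a=h,w,a+90
    a=(a+90)%180-90
    return [round(v,1) for v in (x,y,w,h,a)]
E
python3 - <<'E'
from h import *
c,s=cap('wrist'); print(s['tcp_pos'],s['ee_rot'][:,0],s['joints'])
P,C=cloud(c,s)
near=np.hypot(P[:,0]-.447,P[:,1]-.344)<.05
Q=P[near&(P[:,2]>.07)&(P[:,2]<.0775)]; print(len(Q),rect(Q),np.median(Q[:,2]))
Q=P[near&(P[:,2]>.0425)&(P[:,2]<.047)&(np.hypot(P[:,0]-.447,P[:,1]-.344)<.034)]
print('disc',rect(Q),cv2.minEnclosingCircle((Q[:,:2]*1000).astype(np.float32)),np.median(Q[:,2]))
red=near&(P[:,2]>.042)&(P[:,2]<.048)&(C[:,2]>C[:,1]+60)&(C[:,2]>C[:,0]+60); Q=P[red]
r=np.hypot(Q[:,0]-.447,Q[:,1]-.344); print('ptr',len(Q),Q.mean(0),Q[np.argmax(r)])
for t in['nut_grip','pointer']:
    print(t,[(np.round(d['point'],4).tolist(),round(d['conf'],2)) for d in tip_of(t,'wrist')])
E
```

```text
[0.44480014 0.34739999 0.14921422] [ 9.38400857e-01 -3.45548381e-01 -3.85321713e-04] [ 5.44508425e+01  2.00684606e+01 -1.42797136e+01  2.69223936e-02
 -5.58165362e+01  1.53187549e+01]
518 [447.8, 344.9, 55.5, 9.7, -20.3] 0.07656672235788896
disc [447.9, 343.8, 64.8, 64.1, 74.0] ((447.1956481933594, 343.85345458984375), 33.753990173339844) 0.044471926122876426
ptr 48 [0.47084401 0.34699474 0.04512513] [0.47834199 0.34681591 0.04596222]
nut_grip [([0.4434, 0.3438, 0.0638], 0.74), ([0.4771, 0.3482, 0.047], 0.59)]
pointer [([0.4443, 0.3439, -0.0012], 0.69), ([0.4808, 0.3472, 0.0467], 0.64)]
```

servo_tool(slide=[[0.003,0.002,0.02],[0.003,0.002,0.045],[0.003,0.002,0.065],[0.003,0.002,0.073],[0.003,0.002,0.073]], spin=[0,0,0,0,0], grip=[0,0,0,0,0])

```text
time_s: 3.67
tcp_pos: [0.4474, 0.3438, 0.0763]
ee_rot: [[0.938, -0.347, -0.001], [-0.347, -0.938, -0.002], [-0.001, 0.002, -1.0]]
wrist_force: [0.4, 0.9, 0.9]
gripper_width: 0.998
gripper_force: 0.0
```

servo_tool(slide=[[0,0,0],[0,0,0],[0,0,0],[0,0,0],[0,0,0]], spin=[0,0,0,0,0], grip=[0.6,0.8,1,1,1])

```text
time_s: 4.08
tcp_pos: [0.4481, 0.3445, 0.0778]
ee_rot: [[0.938, -0.347, 0.001], [-0.347, -0.938, 0.001], [0.001, -0.002, -1.0]]
wrist_force: [0.2, 1.2, -0.3]
gripper_width: 0.705
gripper_force: 0.0
```

servo_tool(slide=[[0,0,0],[0,0,0],[0,0,0],[0,0,0],[0,0,0]], spin=[0,0,0,0,0], grip=[1,1,1,1,1])

```text
time_s: 4.5
tcp_pos: [0.4477, 0.3441, 0.0769]
ee_rot: [[0.938, -0.347, -0.0], [-0.347, -0.938, -0.0], [-0.0, 0.0, -1.0]]
wrist_force: [0.3, -0.1, 0.7]
gripper_width: 0.323
gripper_force: 0.0
```

```bash
python3 -c "
from h import *
s=sense(); print(s)"
```

```text
{'time_s': 4.5, 'joints': array([ 5.39814165e+01,  2.48551321e+01, -1.89932631e+01,  6.03600441e-04,
       -4.61587143e+01,  1.56899546e+01]), 'joint_velocities': array([ 0.00846954, -0.00595428,  0.02238438,  0.02565228,  0.06666816,
        0.09456552]), 'effort': array([-9.13791018e-05, -3.73470247e+01,  1.46000031e+01,  3.26329529e+00,
        5.52781031e-02, -1.03640029e-04]), 'tcp_pos': array([0.44773714, 0.34408654, 0.07691144]), 'ee_rot': array([[ 9.37717999e-01, -3.47397394e-01, -6.68216930e-05],
       [-3.47397399e-01, -9.37717994e-01, -1.04830792e-04],
       [-2.62419600e-05,  1.21515403e-04, -9.99999992e-01]]), 'wrist_force': array([ 0.27355066, -0.10377181,  0.68720168]), 'moment': array([ 0.00827676, -0.00574175, -0.02278209]), 'gripper_force': 0.0, 'gripper_width': 0.3226564945909011}
```

servo_tool(slide=[[0,0,0],[0,0,0],[0,0,0],[0,0,0],[0,0,0]], spin=[0,0,0,0,0], grip=[1,1,1,1,1])

```text
time_s: 4.92
tcp_pos: [0.4475, 0.3435, 0.0769]
ee_rot: [[0.938, -0.348, -0.001], [-0.348, -0.938, -0.001], [-0.0, 0.001, -1.0]]
wrist_force: [0.4, -2.6, 0.8]
gripper_width: 0.101
gripper_force: 30.0
```

servo_tool(slide=[[0,0,0],[0,0,0],[0,0,0],[0,0,0],[0,0,0]], spin=[0,2,4,6,6], grip=[1,1,1,1,1])

```text
time_s: 5.33
tcp_pos: [0.4474, 0.3434, 0.0769]
ee_rot: [[0.896, -0.444, -0.001], [-0.444, -0.896, -0.001], [-0.0, 0.002, -1.0]]
wrist_force: [-1.3, -3.0, 1.9]
gripper_width: 0.104
gripper_force: 30.0
```

```bash
python3 -c "
from h import *
s=sense(); print(s['moment'],s['wrist_force'],s['gripper_width'],s['gripper_force'])"
```

```text
[-0.90804839  0.17896313  0.0328498 ] [-1.31428312 -3.0144017   1.93040552] 0.10363888252245414 30.004081428050995
```

servo_tool(slide=[[0,0,0],[0,0,0],[0,0,0],[0,0,0],[0,0,0]], spin=[6,12,18,24,30], grip=[1,1,1,1,1])

```text
time_s: 5.75
tcp_pos: [0.4472, 0.3432, 0.0769]
ee_rot: [[0.551, -0.835, -0.001], [-0.835, -0.551, -0.002], [0.001, 0.002, -1.0]]
wrist_force: [-1.3, -2.9, 3.0]
gripper_width: 0.1
gripper_force: 30.0
```

servo_tool(slide=[[0,0,0],[0,0,0],[0,0,0],[0,0,0],[0,0,0]], spin=[6,12,18,24,30], grip=[1,1,1,1,1])

```text
time_s: 6.17
tcp_pos: [0.4469, 0.343, 0.0768]
ee_rot: [[0.06, -0.998, -0.002], [-0.998, -0.06, -0.002], [0.002, 0.002, -1.0]]
wrist_force: [-2.1, -3.7, 2.8]
gripper_width: 0.103
gripper_force: 30.0
```

servo_tool(slide=[[0,0,0],[0,0,0],[0,0,0],[0,0,0],[0,0,0]], spin=[5,10,15,18,18], grip=[1,1,1,1,1])

```text
time_s: 6.58
tcp_pos: [0.4467, 0.3431, 0.0768]
ee_rot: [[-0.248, -0.969, -0.002], [-0.969, 0.248, -0.002], [0.003, 0.002, -1.0]]
wrist_force: [-3.0, -4.5, 4.0]
gripper_width: 0.099
gripper_force: 30.0
```

```bash
python3 -c "
from h import *
s=sense(); print(s['moment'],s['wrist_force'],s['gripper_width'],s['gripper_force'])
c,s=cap('wrist'); 
for n in('top','side'):
  c,_=cap(n); print([(np.round(d['point'],4).tolist(),round(d['conf'],2)) for d in tip_of('pointer',n)])"
```

```text
[-0.91160249  1.10772543  0.00773648] [-2.97283707 -4.51668701  4.0476292 ] 0.09897969107316473 30.002140402793884
[([0.4751, 0.3478, 0.041], 0.6)]
[([0.4752, 0.3454, 0.0447], 0.49)]
```

servo_tool(slide=[[0,0,0],[0,0,0],[0,0,0],[0,0,0],[0,0,0]], spin=[2,4,6,7,7], grip=[1,1,1,1,1])

```text
time_s: 7.25
tcp_pos: [0.4466, 0.3431, 0.0768]
ee_rot: [[-0.362, -0.932, -0.002], [-0.932, 0.362, -0.002], [0.003, 0.001, -1.0]]
wrist_force: [-4.3, -3.1, 3.6]
gripper_width: 0.101
gripper_force: 30.0
```

```bash
python3 -c "
from h import *
s=sense(); print(s['moment'],s['joints'][5])"
```

```text
[-1.04295293  1.2363535  -0.02418749] -75.21029453141942
```

servo_tool(slide=[[0,0,0],[0,0,0],[0,0,0],[0,0,0],[0,0,0]], spin=[1,2,3,4,4], grip=[1,1,1,1,1])

```text
time_s: 7.67
tcp_pos: [0.4466, 0.3431, 0.0768]
ee_rot: [[-0.426, -0.905, -0.002], [-0.905, 0.426, -0.002], [0.003, 0.001, -1.0]]
wrist_force: [-4.6, -4.6, 4.1]
gripper_width: 0.101
gripper_force: 30.0
```

```bash
python3 -c "
from h import *
s=sense(); print(s['moment'],s['joints'][5])"
```

```text
[-0.99259961  1.31054105 -0.01274537] -79.20666911537963
```

servo_tool(slide=[[0,0,0],[0,0,0],[0,0,0],[0,0,0],[0,0,0]], spin=[1,2,3,4,5], grip=[1,1,1,1,1])

```text
time_s: 8.08
tcp_pos: [0.4465, 0.3432, 0.0768]
ee_rot: [[-0.504, -0.864, -0.002], [-0.864, 0.504, -0.002], [0.003, 0.001, -1.0]]
wrist_force: [-4.4, -3.1, 4.5]
gripper_width: 0.099
gripper_force: 30.0
```

```bash
python3 -c "
from h import *
s=sense(); print(s['moment'],s['joints'][5])"
```

```text
[-0.93537563  1.41617944  0.05922408] -84.22173966215657
```

servo_tool(slide=[[0,0,0],[0,0,0],[0,0,0],[0,0,0],[0,0,0]], spin=[1,2,3,4,5], grip=[1,1,1,1,1])

```text
time_s: 8.5
tcp_pos: [0.4465, 0.3432, 0.0768]
ee_rot: [[-0.577, -0.817, -0.002], [-0.817, 0.577, -0.002], [0.003, 0.001, -1.0]]
wrist_force: [-5.5, -3.0, 5.8]
gripper_width: 0.107
gripper_force: 30.0
```

```bash
python3 -c "
from h import *
s=sense(); print(s['moment'],s['joints'][5])"
```

```text
[-0.88838685  1.37580999  0.0933949 ] -89.22417526641637
```

servo_tool(slide=[[0,0,0],[0,0,0],[0,0,0],[0,0,0],[0,0,0]], spin=[1,2,3,3,3], grip=[1,1,1,1,1])

```text
time_s: 8.92
tcp_pos: [0.4465, 0.3432, 0.0768]
ee_rot: [[-0.619, -0.786, -0.003], [-0.786, 0.619, -0.002], [0.003, 0.001, -1.0]]
wrist_force: [-5.2, -3.1, 4.9]
gripper_width: 0.103
gripper_force: 30.0
```

```bash
python3 -c "
from h import *
s=sense(); print(s['moment'],s['joints'][5])"
```

```text
[-0.87010103  1.41264588 -0.0089891 ] -92.17713033782462
```

servo_tool(slide=[[0,0,0],[0,0,0],[0,0,0],[0,0,0],[0,0,0]], spin=[1,2,3,3,3], grip=[1,1,1,1,1])

```text
time_s: 9.33
tcp_pos: [0.4465, 0.3432, 0.0768]
ee_rot: [[-0.659, -0.752, -0.003], [-0.752, 0.659, -0.002], [0.003, 0.001, -1.0]]
wrist_force: [-5.4, -3.4, 4.1]
gripper_width: 0.103
gripper_force: 30.0
```

```bash
python3 -c "
from h import *
s=sense(); print(s['moment'],s['joints'][5])"
```

```text
[-0.8713153   1.42465341  0.01196914] -95.17539321610305
```

Noise is about ±0.05 N m and the nut is still free at 111°. Continuing.

servo_tool(slide=[[0,0,0],[0,0,0],[0,0,0],[0,0,0],[0,0,0]], spin=[1,2,3,4,4], grip=[1,1,1,1,1])

```text
time_s: 9.75
tcp_pos: [0.4465, 0.3432, 0.0768]
ee_rot: [[-0.709, -0.705, -0.002], [-0.705, 0.709, -0.002], [0.003, 0.0, -1.0]]
wrist_force: [-5.0, -3.0, 3.9]
gripper_width: 0.101
gripper_force: 30.6
```

```bash
python3 -c "
from h import *
s=sense(); print(s['moment'],s['joints'][5])"
```

```text
[-0.83138992  1.47489106  0.27837764] -99.15697723779292
```

servo_tool(slide=[[0,0,0],[0,0,0],[0,0,0],[0,0,0],[0,0,0]], spin=[1,2,3,4,4], grip=[1,1,1,1,1])

```text
time_s: 10.17
tcp_pos: [0.4465, 0.3432, 0.0768]
ee_rot: [[-0.756, -0.655, -0.002], [-0.655, 0.756, -0.003], [0.003, -0.0, -1.0]]
wrist_force: [-5.4, -2.1, 4.4]
gripper_width: 0.105
gripper_force: 32.2
```

```bash
python3 -c "
from h import *
s=sense(); print(s['moment'],s['joints'][5])"
```

```text
[-0.81873943  1.44753466  0.48352558] -103.11494746781823
```

The moment rose to 0.28 and then 0.48 N m, below the 0.7 N m limit, so the nut is snug. Releasing and lifting, then checking the pointer.

servo_tool(slide=[[0,0,0],[0,0,0],[0,0,0],[0,0,0],[0,0,0]], spin=[0,0,0,0,0], grip=[0.5,0,0,0,0])

```text
time_s: 10.58
tcp_pos: [0.4483, 0.3447, 0.077]
ee_rot: [[-0.758, -0.652, 0.001], [-0.652, 0.758, 0.001], [-0.002, 0.0, -1.0]]
wrist_force: [-0.2, 0.5, 0.6]
gripper_width: 0.396
gripper_force: 0.0
```

servo_tool(slide=[[0,0,0],[0,0,-0.01],[0,0,-0.04],[0,0,-0.08],[0,0,-0.12]], spin=[0,0,0,0,0], grip=[0,0,0,0,0])

```text
time_s: 11.0
tcp_pos: [0.4475, 0.3436, 0.1984]
ee_rot: [[-0.758, -0.652, -0.001], [-0.652, 0.758, -0.001], [0.002, -0.001, -1.0]]
wrist_force: [-0.7, 0.7, 0.2]
gripper_width: 0.778
gripper_force: 0.0
```

servo_tool(slide=[[0,0,-0.02],[0,0,-0.03],[0,0,-0.03],[0,0,-0.03],[0,0,-0.03]], spin=[-7,-14,-21,-28,-35], grip=[0,0,0,0,0])

```text
time_s: 11.42
tcp_pos: [0.4479, 0.3442, 0.2283]
ee_rot: [[-0.242, -0.97, 0.001], [-0.97, 0.242, 0.002], [-0.002, -0.001, -1.0]]
wrist_force: [0.1, 0.6, 0.0]
gripper_width: 0.99
gripper_force: 0.0
```

Run:
```python
from h import *
c,s=cap('wrist','w2.png'); print(s['tcp_pos'],s['joints'])
P,C=cloud(c,s)
r=np.hypot(P[:,0]-.447,P[:,1]-.344)
Q=P[(r<.05)&(P[:,2]>.07)&(P[:,2]<.0775)]; print(len(Q),rect(Q))
red=(r<.035)&(P[:,2]>.042)&(P[:,2]<.048)&(C[:,2]>C[:,1]+60)&(C[:,2]>C[:,0]+60); Q=P[red]
print('ptr',len(Q),Q.mean(0) if len(Q) else 0)
# top camera estimate of sockets & lever orientations
ct,_=cap('top'); P,C=cloud(ct)
for n,(x,y) in dict(b=(.657,.187),a=(.644,-.02),c=(.640,-.196)).items():
    m=(np.hypot(P[:,0]-x,P[:,1]-y)<.14)&(P[:,2]>.045)
    red=m&(C[:,2]>C[:,1]+50)&(C[:,2]>C[:,0]+50)&(P[:,2]<.07)
    w=m&(C.min(1)>110)&(P[:,2]<.075)
    print(n,'lever',rect(P[red]),'cap',P[w].mean(0).round(4) if w.any() else None,w.sum())
for t in['socket_a','knob_a','device_1']:
    print(t,[(np.round(d['point'],4).tolist(),round(d['conf'],2)) for d in tip_of(t,'top')])
```

```text
[0.44786723 0.34423111 0.22833881] [ 5.39794536e+01  1.59960615e+01 -7.95456266e+00  8.16051313e-04
 -6.59281001e+01 -6.79550752e+01]
275 [447.1, 344.1, 55.3, 10.1, 48.1]
ptr 15 [0.47236764 0.34737467 0.04541152]
b lever [733.3, 200.6, 75.0, 28.8, 75.2] cap [0.7283 0.1776 0.0682] 14
a lever [709.1, -64.1, 151.0, 77.4, -69.9] cap [ 0.7148 -0.0059  0.0674] 14
c lever [702.4, -231.5, 185.5, 35.2, 81.6] cap [ 0.7071 -0.2093  0.0649] 14
socket_a [([0.6408, -0.1976, 0.0052], 0.95), ([0.6476, -0.0172, 0.0072], 0.79), ([0.6555, 0.1874, 0.0063], 0.75), ([0.7034, -0.1238, 0.075], 0.3)]
knob_a [([0.7396, 0.2435, 0.0787], 0.58), ([0.6428, -0.0151, 0.0773], 0.52), ([0.6991, -0.1253, 0.0756], 0.49)]
device_1 [([0.6707, -0.3484, -0.001], 0.98), ([0.4609, 0.155, -0.0014], 0.78), ([0.4701, -0.1598, -0.0021], 0.72), ([0.4688, 0.0061, -0.0039], 0.64), ([0.3389, 0.0316, -0.001], 0.57)]
```

The nut turned 111.6° and the pointer hasn't moved (it measures 6.8° before, 7.2° after). Over to socket a.

servo_tool(slide=[[0.03,-0.028,0],[0.06,-0.056,0],[0.09,-0.084,0],[0.12,-0.112,0],[0.149,-0.138,0]], spin=[7,14,21,28,35], grip=[0,0,0,0,0])

```text
time_s: 12.08
tcp_pos: [0.5453, 0.1639, 0.2272]
ee_rot: [[-0.763, -0.646, 0.0], [-0.646, 0.763, 0.0], [-0.0, -0.0, -1.0]]
wrist_force: [0.1, 0.9, -0.5]
gripper_width: 0.999
gripper_force: 0.0
```

servo_tool(slide=[[0.008,-0.04,0],[0.016,-0.08,0],[0.024,-0.12,0],[0.033,-0.16,0],[0.042,-0.199,0]], spin=[7,14,21,28,32], grip=[0,0,0,0,0])

```text
time_s: 12.5
tcp_pos: [0.6432, -0.0147, 0.227]
ee_rot: [[-0.99, -0.143, 0.0], [-0.143, 0.99, -0.0], [-0.0, -0.0, -1.0]]
wrist_force: [0.9, -0.2, 0.1]
gripper_width: 1.001
gripper_force: 0.0
```

servo_tool(slide=[[0,0,0],[0,0,0],[0,0,0],[0,0,0],[0,0,0]], spin=[0,0,0,0,0], grip=[0,0,0,0,0])

```text
time_s: 12.92
tcp_pos: [0.6421, -0.0115, 0.2273]
ee_rot: [[-0.988, -0.152, 0.0], [-0.152, 0.988, 0.0], [-0.0, 0.0, -1.0]]
wrist_force: [-0.3, 0.8, 0.8]
gripper_width: 0.996
gripper_force: 0.0
```

```bash
cat > look.py <<'E'
from h import *
import sys
c,s=cap('wrist',sys.argv[1]); print(s['tcp_pos'].round(4),s['ee_rot'][:,0].round(3),s['joints'].round(1))
P,C=cloud(c,s)
np.savez('cl.npz',P=P,C=C)
for t in['socket_a','knob_a','device_1','charged']:
    print(t,[(np.round(d['point'],4).tolist(),round(d['conf'],2)) for d in tip_of(t,'wrist')])
E
python3 look.py w3.png
```

```text
[ 0.6421 -0.0115  0.2273] [-0.988 -0.152 -0.   ] [ 13.4  23.6   3.3  -0.  -69.6 -94.6]
socket_a [([0.6403, -0.1969, 0.0094], 0.58), ([0.6588, 0.1845, 0.0084], 0.55)]
knob_a [([0.7052, -0.1154, 0.0749], 0.9), ([0.6415, -0.0226, 0.0761], 0.75)]
device_1 [([0.4742, -0.1595, 0.0008], 0.86), ([0.4639, -0.0015, 0.0001], 0.72), ([0.4532, 0.1569, -0.0044], 0.71), ([0.6655, -0.3501, -0.0003], 0.56), ([0.6439, -0.0171, 0.0082], 0.35)]
charged [([0.6417, -0.0185, 0.0088], 0.93)]
```

View pics/w3.png

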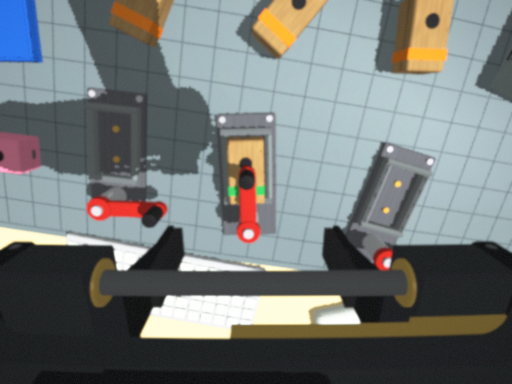

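The wrist view shows lever a shut at (247,200) over the green-banded remote, with its knob at (246,170) and pivot at (249,233). Socket c is open at (116,140) with its knob at (152,215). Socket b is open at (398,190), and orange remotes run along the top edge. Now the geometry.

```bash
cat > geo.py <<'E'
from h import *
d=np.load('cl.npz'); P,C=d['P'],d['C']
S=dict(b=(.657,.187),a=(.644,-.018),c=(.640,-.196))
for n,(x,y) in S.items():
    r=np.hypot(P[:,0]-x,P[:,1]-y)
    gray=(np.ptp(C,axis=1)<40)
    rim=P[(r<.085)&(P[:,2]>.021)&(P[:,2]<.027)&gray]
    fl=P[(r<.05)&(P[:,2]>.004)&(P[:,2]<.013)&gray]
    near=(np.hypot(P[:,0]-x-.06,P[:,1]-y)<.12)
    redm=near&(P[:,2]>.05)&(P[:,2]<.075)&(C[:,2]>C[:,1]+60)&(C[:,2]>C[:,0]+60)
    capm=near&(P[:,2]>.056)&(P[:,2]<.075)&(C.min(1)>150)
    kn=near&(P[:,2]>.084)&(P[:,2]<.1)
    print(n,'rim',len(rim),rect(rim) if len(rim)>9 else '', 'floor',len(fl),rect(fl) if len(fl)>9 else '')
    print('  lever',redm.sum(),rect(P[redm]) if redm.sum()>9 else '','cap',capm.sum(),P[capm].mean(0).round(4) if capm.any() else '','knob',kn.sum(),(P[kn].mean(0).round(4),rect(P[kn])) if kn.sum()>4 else '')
top=((P[:,2]>.034)&(P[:,2]<.046)).astype(int)
for x,y in((.47,-.16),(.465,0),(.457,.156),(.644,-.018)):
    m=(np.hypot(P[:,0]-x,P[:,1]-y)<.065)&(P[:,2]>.034)&(P[:,2]<.052)
    Q=P[m]; print('dev',len(Q),rect(Q) if len(Q)>9 else '',Q[:,2].mean().round(4) if len(Q) else '')
E
python3 geo.py
```

```text
b rim 1095 [673.8, 183.9, 133.5, 64.7, -7.4] floor 2032 [652.7, 180.4, 92.2, 64.5, -6.8]
  lever 239 [727.0, 172.5, 26.0, 20.9, 2.5] cap 50 [0.7286 0.1766 0.0671] knob 0 
a rim 950 [652.6, -16.8, 117.5, 63.7, 10.5] floor 421 [644.5, -18.9, 82.5, 75.1, 10.3]
  lever 1148 [695.2, -68.4, 141.9, 96.2, -76.2] cap 86 [ 0.715  -0.0049  0.0668] knob 445 (array([ 0.6724, -0.0676,  0.0912]), [673.5, -68.2, 135.3, 17.5, -59.4])
c rim 1164 [651.7, -192.3, 121.6, 64.5, 1.4] floor 2447 [636.5, -186.2, 93.0, 63.8, 1.7]
  lever 1067 [706.8, -157.0, 96.7, 29.3, -80.1] cap 92 [ 0.713  -0.1901  0.0665] knob 222 (array([ 0.7025, -0.1177,  0.091 ]), [703.8, -118.5, 17.4, 16.9, -64.8])
dev 1558 [487.7, -163.0, 48.1, 45.8, -17.6] 0.0399
dev 2319 [466.0, 1.3, 74.5, 44.8, -32.0] 0.0402
dev 2909 [461.5, 158.6, 73.7, 45.8, 8.4] 0.0403
dev 1763 [643.8, -19.1, 79.4, 44.5, 10.2] 0.048
```

servo_tool(slide=[[-0.001,-0.007,0.035],[-0.001,-0.007,0.07],[-0.001,-0.007,0.105],[-0.001,-0.007,0.138],[-0.001,-0.007,0.138]], spin=[0,0,0,0,0], grip=[0.4,0.4,0.4,0.4,0.4])

```text
time_s: 13.58
tcp_pos: [0.6393, -0.0197, 0.0815]
ee_rot: [[-0.989, -0.149, -0.015], [-0.149, 0.989, -0.001], [0.015, 0.001, -1.0]]
wrist_force: [-0.3, 0.6, -1.0]
gripper_width: 0.704
gripper_force: 0.0
```

servo_tool(slide=[[0,0,0],[0,0,0],[0,0,0],[0,0,0],[0,0,0]], spin=[0,0,0,0,0], grip=[1,1,1,1,1])

```text
time_s: 14.0
tcp_pos: [0.6455, -0.0192, 0.0911]
ee_rot: [[-0.989, -0.151, 0.004], [-0.151, 0.989, 0.001], [-0.004, 0.0, -1.0]]
wrist_force: [-0.3, -0.2, 0.2]
gripper_width: 0.33
gripper_force: 0.0
```

servo_tool(slide=[[0,0,0],[0,0,0],[0,0,0],[0,0,0],[0,0,0]], spin=[0,0,0,0,0], grip=[1,1,1,1,1])

```text
time_s: 14.42
tcp_pos: [0.6449, -0.0192, 0.0899]
ee_rot: [[-0.989, -0.151, 0.001], [-0.151, 0.989, 0.0], [-0.001, -0.0, -1.0]]
wrist_force: [-2.4, 1.6, 5.6]
gripper_width: 0.181
gripper_force: 30.0
```

servo_tool(slide=[[-0.001,0.0125,0],[-0.0036,0.0247,0],[-0.0086,0.0363,0],[-0.0155,0.0468,0],[-0.0242,0.0559,0]], spin=[0,0,0,0,0], grip=[1,1,1,1,1])

```text
time_s: 14.83
tcp_pos: [0.6585, 0.039, 0.0885]
ee_rot: [[-0.989, -0.15, -0.005], [-0.15, 0.989, -0.002], [0.005, -0.001, -1.0]]
wrist_force: [-5.6, -7.2, 5.0]
gripper_width: 0.189
gripper_force: 30.0
```

servo_tool(slide=[[-0.0101,0.0075,0],[-0.0213,0.0131,0],[-0.0333,0.0167,0],[-0.0483,0.0181,0],[-0.0483,0.0181,0]], spin=[0,0,0,0,0], grip=[1,1,1,1,1])

```text
time_s: 15.25
tcp_pos: [0.7062, 0.0653, 0.0883]
ee_rot: [[-0.989, -0.151, -0.002], [-0.151, 0.989, -0.001], [0.002, -0.001, -1.0]]
wrist_force: [-1.1, -2.7, 3.3]
gripper_width: 0.182
gripper_force: 30.0
```

servo_tool(slide=[[0,0,0],[0,0,0],[0,0,0],[0,0,0],[0,0,0]], spin=[0,0,0,0,0], grip=[0.5,0.5,0.5,0.5,0.5])

```text
time_s: 15.67
tcp_pos: [0.705, 0.065, 0.0889]
ee_rot: [[-0.989, -0.151, 0.0], [-0.151, 0.989, 0.0], [-0.0, 0.0, -1.0]]
wrist_force: [0.9, -0.3, -0.4]
gripper_width: 0.461
gripper_force: 0.0
```

servo_tool(slide=[[0,0,-0.02],[0,0,-0.04],[0,0,-0.07],[0,0,-0.1],[0,0,-0.1]], spin=[0,0,0,0,0], grip=[0,0,0,0,0])

```text
time_s: 16.08
tcp_pos: [0.7086, 0.065, 0.1973]
ee_rot: [[-0.988, -0.152, 0.014], [-0.152, 0.988, 0.002], [-0.014, -0.001, -1.0]]
wrist_force: [0.5, 0.4, 2.8]
gripper_width: 0.794
gripper_force: 0.0
```

servo_tool(slide=[[0.015,-0.02,0],[0.03,-0.04,0],[0.045,-0.06,0],[0.06,-0.08,0],[0.06,-0.08,0]], spin=[0,0,0,0,0], grip=[0,0,0,0,0])

```text
time_s: 16.5
tcp_pos: [0.6556, -0.0266, 0.1895]
ee_rot: [[-0.989, -0.148, -0.001], [-0.148, 0.989, -0.0], [0.001, 0.0, -1.0]]
wrist_force: [-0.0, -0.3, 0.6]
gripper_width: 0.996
gripper_force: 0.0
```

servo_tool(slide=[[0,0,0],[0,0,0],[0,0,0],[0,0,0],[0,0,0]], spin=[0,0,0,0,0], grip=[0,0,0,0,0])

```text
time_s: 16.92
tcp_pos: [0.658, -0.0227, 0.1887]
ee_rot: [[-0.988, -0.152, -0.0], [-0.152, 0.988, 0.0], [0.0, 0.0, -1.0]]
wrist_force: [-0.5, 0.5, 0.3]
gripper_width: 0.999
gripper_force: 0.0
```

```bash
python3 look.py w4.png; python3 geo.py
```

```text
[ 0.658  -0.0227  0.1887] [-0.988 -0.152  0.   ] [ 12.1  26.7   2.6  -0.  -65.9 -93.3]
socket_a [([0.6556, 0.1868, 0.0076], 0.76), ([0.638, -0.1955, 0.0087], 0.6)]
knob_a [([0.6999, 0.0647, 0.0754], 0.78), ([0.6999, -0.1165, 0.0748], 0.67)]
device_1 [([0.4582, 0.1561, -0.0027], 0.76)]
charged [([0.6448, -0.0185, 0.0085], 0.91)]
b rim 1404 [671.8, 184.3, 130.0, 65.4, -7.2] floor 2490 [656.8, 180.3, 84.0, 65.5, -7.0]
  lever 0  cap 0  knob 0 
a rim 1264 [651.9, -16.9, 117.0, 63.8, 10.5] floor 508 [641.8, -18.8, 77.9, 76.2, 10.2]
  lever 1537 [710.9, -34.8, 206.1, 35.8, -89.2] cap 108 [ 0.715  -0.0051  0.0669] knob 293 (array([ 0.7025, -0.1165,  0.0909]), [707.5, -35.4, 183.8, 17.5, 87.2])
c rim 1481 [651.7, -192.1, 121.5, 65.0, 1.7] floor 3109 [636.7, -186.2, 93.9, 63.9, 2.3]
  lever 1353 [707.9, -157.0, 97.1, 28.8, -82.7] cap 119 [ 0.713  -0.1901  0.0669] knob 291 (array([ 0.7025, -0.1177,  0.091 ]), [703.7, -118.6, 17.1, 16.9, -64.9])
dev 509 [509.9, -164.4, 44.5, 16.5, -81.1] 0.0394
dev 1200 [493.6, -4.1, 58.9, 29.5, -80.2] 0.04
dev 2476 [473.9, 159.8, 49.7, 46.5, 9.5] 0.0402
dev 3136 [655.9, -17.1, 103.9, 44.7, 10.6] 0.0479
```

View pics/w4.png

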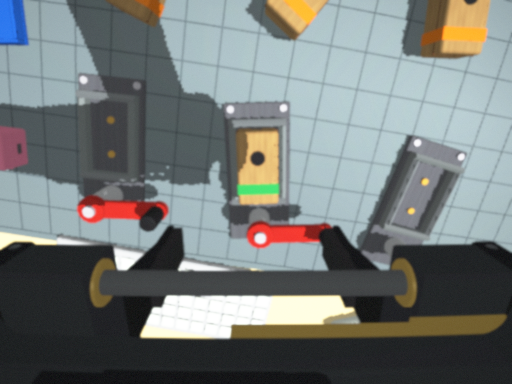

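Lever a is open, with its knob at pixel (325,233), about 1.54 rad. The green-banded remote is free at (257,165). Gripping it.

servo_tool(slide=[[0.013,0.006,0.02],[0.013,0.006,0.05],[0.013,0.006,0.08],[0.013,0.006,0.105],[0.013,0.006,0.115]], spin=[-1.5,-1.5,-1.5,-1.5,-1.5], grip=[0,0,0,0,0])

```text
time_s: 17.58
tcp_pos: [0.6415, -0.0197, 0.07]
ee_rot: [[-0.984, -0.176, -0.007], [-0.176, 0.984, -0.001], [0.007, 0.001, -1.0]]
wrist_force: [-0.2, 0.4, -1.1]
gripper_width: 1.004
gripper_force: 0.0
```

servo_tool(slide=[[0,0,0.005],[0,0,0.01],[0,0,0.015],[0,0,0.02],[0,0,0.02]], spin=[0,0,0,0,0], grip=[0.2,0.2,0.2,0.2,0.2])

```text
time_s: 18.0
tcp_pos: [0.644, -0.0195, 0.0539]
ee_rot: [[-0.984, -0.176, 0.0], [-0.176, 0.984, 0.0], [-0.0, 0.0, -1.0]]
wrist_force: [-1.0, 0.7, -0.2]
gripper_width: 0.812
gripper_force: 0.0
```

servo_tool(slide=[[0,0,0],[0,0,0],[0,0,0],[0,0,0],[0,0,0]], spin=[0,0,0,0,0], grip=[1,1,1,1,1])

```text
time_s: 18.42
tcp_pos: [0.6441, -0.0195, 0.0543]
ee_rot: [[-0.984, -0.177, 0.001], [-0.177, 0.984, 0.0], [-0.001, -0.0, -1.0]]
wrist_force: [-0.3, -0.3, -0.0]
gripper_width: 0.506
gripper_force: 0.0
```

servo_tool(slide=[[0,0,0],[0,0,0],[0,0,0],[0,0,0],[0,0,0]], spin=[0,0,0,0,0], grip=[1,1,1,1,1])

```text
time_s: 18.83
tcp_pos: [0.644, -0.0195, 0.0539]
ee_rot: [[-0.984, -0.177, -0.0], [-0.177, 0.984, -0.0], [0.0, -0.0, -1.0]]
wrist_force: [-1.1, 0.0, 0.7]
gripper_width: 0.124
gripper_force: 0.0
```

```bash
python3 look.py w5.png; python3 -c "
from h import *
s=sense();print(s['gripper_width'],s['gripper_force'])"
```

```text
[ 0.644  -0.0195  0.0539] [-0.984 -0.177  0.   ] [ 12.6  32.8  -8.3   0.  -48.9 -92.5]
socket_a [([0.6377, -0.1958, 0.0107], 0.88)]
knob_a [([0.7014, -0.1138, 0.0763], 0.6)]
device_1 []
charged [([0.6443, -0.016, 0.0085], 0.97)]
0.007293182113136651 0.0
```

View pics/w5.png

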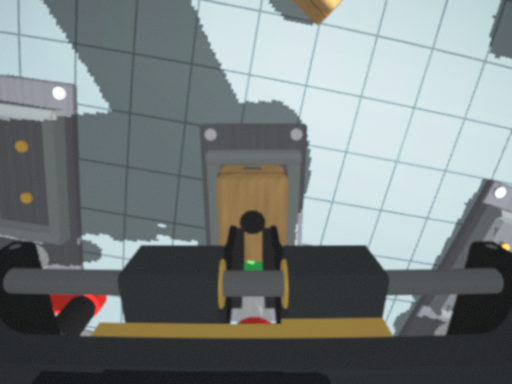

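Run:
```python
from h import *
c,s=cap('wrist')
for v in range(170,300,8):
    print(v,[ (pix(c,u,v,s)*1000).round(0).astype(int).tolist()[2] for u in range(212,296,8)])
for u,v in((252,180),(252,222),(236,236),(268,236)): print(u,v,pix(c,u,v,s).round(4))
im=c['pixels'][150:320,180:330]; cv2.imwrite('pics/w5c.png',cv2.resize(im,None,fx=4.5,fy=3.5))
```

```text
170 [24, 7, 29, 28, 28, 28, 28, 28, 29, 8, 24]
178 [23, 47, 46, 47, 46, 47, 47, 47, 46, 47, 23]
186 [25, 48, 48, 48, 48, 48, 49, 49, 49, 48, 24]
194 [24, 49, 48, 49, 49, 49, 48, 49, 50, 47, 23]
202 [23, 48, 48, 48, 49, 49, 49, 50, 48, 48, 22]
210 [22, 50, 47, 49, 49, 49, 49, 50, 49, 48, 24]
218 [23, 47, 48, 50, 48, 49, 49, 49, 49, 48, 24]
226 [23, 49, 49, 48, 50, 49, 49, 54, 48, 48, 25]
234 [22, 47, 49, 66, 61, 49, 61, 65, 49, 48, 24]
242 [22, 48, 49, 74, 71, 49, 73, 74, 48, 48, 24]
250 [130, 130, 130, 132, 80, 49, 80, 127, 129, 130, 130]
258 [135, 136, 134, 132, 88, 49, 89, 128, 137, 135, 135]
266 [140, 138, 140, 137, 95, 49, 95, 137, 140, 139, 140]
274 [143, 143, 144, 140, 135, 136, 136, 140, 144, 144, 143]
282 [146, 145, 145, 142, 139, 139, 139, 141, 145, 145, 146]
290 [145, 145, 146, 142, 140, 140, 140, 142, 146, 146, 145]
298 [146, 145, 145, 143, 101, 30, 101, 142, 146, 145, 145]
252 180 [ 0.6065 -0.0257  0.0477]
252 222 [ 0.6325 -0.0211  0.0495]
236 236 [ 0.6352 -0.0297  0.0664]
268 236 [ 0.6317 -0.012   0.067 ]
```

View pics/w5c.png

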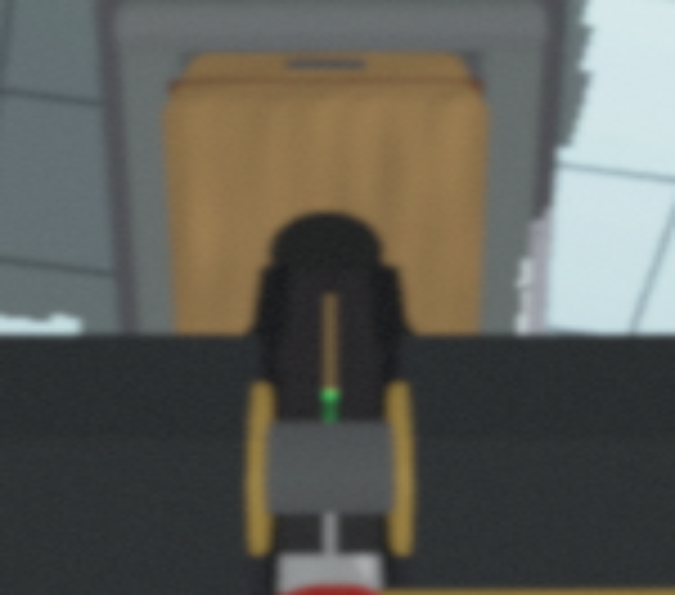

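servo_tool(slide=[[0,0,-0.01],[0,0,-0.02],[0,0,-0.04],[0,0,-0.06],[0,0,-0.06]], spin=[0,0,0,0,0], grip=[1,1,1,1,1])

```text
time_s: 19.55
tcp_pos: [0.6474, -0.0194, 0.1201]
ee_rot: [[-0.984, -0.178, 0.01], [-0.178, 0.984, 0.0], [-0.01, -0.001, -1.0]]
wrist_force: [0.7, 0.4, 1.0]
gripper_width: 0.002
gripper_force: 0.0
```

```bash
cat > tip.py <<'E'
from h import *
c,s=cap('wrist'); P,C=cloud(c,s); E=s['ee_rot']; L=(P-s['tcp_pos'])@E
print(s['tcp_pos'],s['gripper_width'])
m=(np.abs(L[:,0])<.03)&(np.abs(L[:,1])<.07)&(P[:,2]>.052)
Q=L[m]; print(len(Q),'max tool z',np.sort(Q[:,2])[-10:].round(4)); 
q=Q[Q[:,2]>Q[:,2].max()-.008]; print(q.min(0).round(4),q.max(0).round(4))
print('rows x range', Q[:,0].min(),Q[:,0].max())
E
python3 tip.py
```

```text
[ 0.64735534 -0.01936421  0.12014555] 0.001979800478246244
37424 max tool z [0.002  0.0023 0.0024 0.0024 0.0025 0.0025 0.0026 0.0027 0.0029 0.003 ]
[ 0.0086 -0.008  -0.0049] [0.0113 0.0096 0.003 ]
rows x range -0.012231326530646937 0.029999794741772855
```

Run:
```python
from h import *
c,s=cap('wrist'); E=s['ee_rot']
for z in np.arange(-.03,.034,.004):
    o=[]
    for y in(-.005,.005):
        X=s['tcp_pos']+E@np.array([.0095,y,z]); u,v=proj(c,X,s)
        w=pix(c,u,v,s); o.append((round(u),round(v),c['pixels'][int(round(v)),int(round(u))].tolist(),((w-s['tcp_pos'])@E*1000).round(0).tolist()))
    print(round(z,3),o)
```

```text
-0.03 [(241, 253, [32, 30, 27], [10.0, -5.0, -31.0]), (261, 253, [37, 39, 38], [9.0, 5.0, -29.0])]
-0.026 [(241, 249, [27, 27, 26], [10.0, -5.0, -27.0]), (261, 249, [37, 36, 35], [9.0, 5.0, -25.0])]
-0.022 [(242, 246, [29, 26, 25], [10.0, -5.0, -23.0]), (260, 246, [41, 37, 39], [9.0, 5.0, -22.0])]
-0.018 [(242, 242, [26, 23, 25], [10.0, -5.0, -19.0]), (260, 242, [36, 34, 36], [9.0, 5.0, -18.0])]
-0.014 [(242, 239, [31, 29, 26], [11.0, -5.0, -17.0]), (260, 239, [40, 40, 42], [9.0, 5.0, -13.0])]
-0.01 [(242, 236, [33, 30, 32], [10.0, -5.0, -12.0]), (260, 236, [36, 37, 36], [10.0, 5.0, -10.0])]
-0.006 [(243, 232, [31, 29, 27], [11.0, -5.0, -8.0]), (260, 232, [37, 36, 37], [84.0, 1.0, -160.0])]
-0.002 [(243, 230, [33, 29, 28], [11.0, -5.0, -5.0]), (259, 230, [41, 40, 40], [10.0, 5.0, -2.0])]
0.002 [(243, 227, [35, 44, 29], [11.0, -5.0, -2.0]), (259, 227, [55, 99, 43], [10.0, 5.0, 1.0])]
0.006 [(243, 224, [64, 121, 45], [-19.0, -7.0, 70.0]), (259, 224, [66, 130, 46], [-19.0, 7.0, 70.0])]
0.01 [(243, 221, [66, 130, 45], [-17.0, -7.0, 69.0]), (259, 221, [66, 129, 45], [-16.0, 6.0, 69.0])]
0.014 [(244, 219, [66, 121, 93], [-14.0, -7.0, 70.0]), (259, 219, [67, 123, 83], [-14.0, 6.0, 70.0])]
0.018 [(244, 217, [70, 109, 132], [-12.0, -7.0, 70.0]), (259, 217, [72, 112, 133], [-13.0, 6.0, 71.0])]
0.022 [(244, 214, [73, 110, 136], [-10.0, -7.0, 69.0]), (259, 214, [72, 111, 138], [-10.0, 6.0, 69.0])]
0.026 [(244, 212, [71, 108, 133], [-8.0, -6.0, 70.0]), (259, 212, [73, 114, 141], [-8.0, 6.0, 70.0])]
0.03 [(244, 210, [72, 109, 134], [-6.0, -6.0, 70.0]), (258, 210, [76, 116, 142], [-6.0, 6.0, 69.0])]
```

The visible fingertips end only about 3 mm ahead of the TCP, not 25 mm, so the jaws closed just above the remote and touched nothing. I'll use the measured offset: TCP z = wanted tip height + 0.003. Retrying.

servo_tool(slide=[[0,0,0],[0,0,0],[0,0,0],[0,0,0],[0,0,0]], spin=[0,0,0,0,0], grip=[0,0,0,0,0])

```text
time_s: 20.07
tcp_pos: [0.6438, -0.0196, 0.1133]
ee_rot: [[-0.984, -0.177, -0.001], [-0.177, 0.984, -0.0], [0.001, -0.0, -1.0]]
wrist_force: [-0.5, 0.6, -0.4]
gripper_width: 0.301
gripper_force: 0.0
```

servo_tool(slide=[[0,0,0],[0,0,0],[0,0,0],[0,0,0.01],[0,0,0.02]], spin=[0,0,0,0,0], grip=[0,0,0,0,0])

```text
time_s: 20.48
tcp_pos: [0.6443, -0.0194, 0.0938]
ee_rot: [[-0.984, -0.177, 0.001], [-0.177, 0.984, 0.0], [-0.002, 0.0, -1.0]]
wrist_force: [-0.5, 0.5, 0.1]
gripper_width: 0.679
gripper_force: 0.0
```

```bash
python3 tip.py
```

```text
[ 0.64431779 -0.01941403  0.09377639] 0.6791393907293728
42460 max tool z [0.0023 0.0023 0.0023 0.0024 0.0024 0.0024 0.0025 0.0025 0.0027 0.0032]
[-0.0104 -0.0374 -0.0048] [0.0112 0.0395 0.0032]
rows x range -0.012418650094577143 0.02999971897050865
```

servo_tool(slide=[[0,0,0],[0,0,0.01],[0,0,0.025],[0,0,0.04],[0,0,0.05]], spin=[0,0,0,0,0], grip=[0.15,0.15,0.15,0.15,0.15])

```text
time_s: 20.95
tcp_pos: [0.6432, -0.0196, 0.0421]
ee_rot: [[-0.984, -0.176, -0.002], [-0.176, 0.984, -0.0], [0.002, 0.0, -1.0]]
wrist_force: [-0.4, -0.0, -0.2]
gripper_width: 0.851
gripper_force: 0.0
```

servo_tool(slide=[[0,0,0.004],[0,0,0.008],[0,0,0.012],[0,0,0.012],[0,0,0.012]], spin=[0,0,0,0,0], grip=[0.15,0.15,0.15,0.3,0.6])

```text
time_s: 21.37
tcp_pos: [0.6443, -0.0195, 0.0323]
ee_rot: [[-0.984, -0.177, 0.001], [-0.177, 0.984, 0.0], [-0.001, -0.0, -1.0]]
wrist_force: [-0.1, 0.3, 0.4]
gripper_width: 0.766
gripper_force: 0.0
```

servo_tool(slide=[[0,0,0],[0,0,0],[0,0,0],[0,0,0],[0,0,0]], spin=[0,0,0,0,0], grip=[1,1,1,1,1])

```text
time_s: 21.78
tcp_pos: [0.6442, -0.0195, 0.0324]
ee_rot: [[-0.984, -0.177, 0.001], [-0.177, 0.984, 0.0], [-0.001, -0.0, -1.0]]
wrist_force: [0.6, -0.9, 1.8]
gripper_width: 0.501
gripper_force: 30.0
```

servo_tool(slide=[[0,0,0],[0,0,0],[0,0,0],[0,0,0],[0,0,0]], spin=[0,0,0,0,0], grip=[1,1,1,1,1])

```text
time_s: 22.2
tcp_pos: [0.6442, -0.0195, 0.0324]
ee_rot: [[-0.984, -0.177, 0.001], [-0.177, 0.984, -0.0], [-0.001, -0.0, -1.0]]
wrist_force: [-0.2, 0.1, 4.8]
gripper_width: 0.5
gripper_force: 30.0
```

servo_tool(slide=[[0,0,-0.005],[0,0,-0.012],[0,0,-0.024],[0,0,-0.036],[0,0,-0.048]], spin=[0,0,0,0,0], grip=[1,1,1,1,1])

```text
time_s: 22.62
tcp_pos: [0.6442, -0.0195, 0.0814]
ee_rot: [[-0.984, -0.177, 0.001], [-0.177, 0.984, 0.0], [-0.001, -0.0, -1.0]]
wrist_force: [-0.5, 0.5, -1.0]
gripper_width: 0.501
gripper_force: 30.0
```

servo_tool(slide=[[0,0,-0.015],[0,0,-0.03],[0,0,-0.045],[0,0,-0.055],[0,0,-0.055]], spin=[0,0,0,0,0], grip=[1,1,1,1,1])

```text
time_s: 23.03
tcp_pos: [0.6458, -0.0194, 0.1388]
ee_rot: [[-0.984, -0.177, 0.007], [-0.177, 0.984, 0.001], [-0.007, -0.001, -1.0]]
wrist_force: [0.4, 0.1, -0.4]
gripper_width: 0.501
gripper_force: 30.0
```

servo_tool(slide=[[0.01,-0.015,0],[0.025,-0.035,0],[0.045,-0.065,0],[0.068,-0.095,0],[0.09,-0.125,0]], spin=[0,0,0,0,0], grip=[1,1,1,1,1])

```text
time_s: 23.45
tcp_pos: [0.5755, -0.1597, 0.1339]
ee_rot: [[-0.984, -0.177, -0.002], [-0.177, 0.984, 0.0], [0.002, 0.001, -1.0]]
wrist_force: [1.6, -0.9, -2.0]
gripper_width: 0.5
gripper_force: 30.0
```

servo_tool(slide=[[0.022,-0.03,0],[0.045,-0.06,0],[0.065,-0.09,0],[0.08,-0.11,0],[0.09,-0.125,0]], spin=[0,0,0,0,0], grip=[1,1,1,1,1])

```text
time_s: 23.87
tcp_pos: [0.5082, -0.2995, 0.134]
ee_rot: [[-0.985, -0.174, -0.002], [-0.174, 0.985, 0.001], [0.002, 0.001, -1.0]]
wrist_force: [0.5, -0.4, -1.2]
gripper_width: 0.499
gripper_force: 30.0
```

servo_tool(slide=[[0.01,-0.015,0],[0.02,-0.03,0],[0.034,-0.048,0],[0.044,-0.062,0],[0.044,-0.062,0]], spin=[0,0,0,0,0], grip=[1,1,1,1,1])

```text
time_s: 24.28
tcp_pos: [0.4761, -0.3684, 0.1339]
ee_rot: [[-0.985, -0.173, -0.002], [-0.173, 0.985, 0.001], [0.002, 0.001, -1.0]]
wrist_force: [0.5, 0.6, -1.7]
gripper_width: 0.503
gripper_force: 30.0
```

Run:
```python
from h import *
c,s=cap('wrist'); P,C=cloud(c,s); L=(P-s['tcp_pos'])@s['ee_rot']
print(s['tcp_pos'],s['gripper_width'],s['gripper_force'])
m=(np.abs(L[:,0])<.06)&(np.abs(L[:,1])<.03)&(L[:,2]>-.035)&(L[:,2]<.04)&(C[:,2]>C[:,0]+25)
Q=L[m]; print(len(Q),Q.min(0),Q.max(0))
ct,_=cap('top'); P,C=cloud(ct)
b=(C[:,0]>C[:,2]+50)&(C[:,0]>C[:,1]+30)&(np.hypot(P[:,0]-.48,P[:,1]+.366)<.13)&(P[:,2]<.03)
print(rect(P[b]),np.percentile(P[b][:,2],[5,50,95]))
P2,C2=cloud(c,s); b=(C2[:,0]>C2[:,2]+50)&(C2[:,0]>C2[:,1]+30)&(np.hypot(P2[:,0]-.48,P2[:,1]+.366)<.13)&(P2[:,2]<.03)
print(b.sum(),rect(P2[b]),np.percentile(P2[b][:,2],[5,50,95]))
```

```text
[ 0.47610832 -0.36839459  0.13390526] 0.5030212616178604 29.998873472213745
7436 [-0.03876025 -0.02079254 -0.01812589] [0.04012145 0.02417906 0.01725655]
[417.8, -370.5, 86.0, 34.3, -84.2] [-0.00088837  0.00443221  0.01760348]
11495 [473.3, -363.4, 148.0, 133.8, 6.3] [0.00317878 0.00457875 0.01852067]
```

servo_tool(slide=[[0,0,0.02],[0,0,0.045],[0,0,0.07],[0,0,0.085],[0,0,0.09]], spin=[0,0,0,0,0], grip=[1,1,1,1,1])

```text
time_s: 24.8
tcp_pos: [0.4768, -0.3643, 0.0416]
ee_rot: [[-0.984, -0.177, -0.006], [-0.177, 0.984, 0.003], [0.005, 0.004, -1.0]]
wrist_force: [-0.8, 0.2, -2.0]
gripper_width: 0.502
gripper_force: 30.0
```

servo_tool(slide=[[0,0,0.003],[0,0,0.007],[0,0,0.011],[0,0,0.014],[0,0,0.014]], spin=[0,0,0,0,0], grip=[1,1,1,1,1])

```text
time_s: 25.22
tcp_pos: [0.4786, -0.3661, 0.031]
ee_rot: [[-0.984, -0.177, 0.0], [-0.177, 0.984, 0.0], [-0.0, 0.0, -1.0]]
wrist_force: [-0.0, -1.3, -2.5]
gripper_width: 0.505
gripper_force: 30.0
```

servo_tool(slide=[[0,0,0.001],[0,0,0.0015],[0,0,0.0015],[0,0,0.0015],[0,0,0.0015]], spin=[0,0,0,0,0], grip=[1,1,0.4,0.2,0.2])

```text
time_s: 25.63
tcp_pos: [0.479, -0.3664, 0.03]
ee_rot: [[-0.984, -0.177, 0.001], [-0.177, 0.984, -0.001], [-0.001, -0.001, -1.0]]
wrist_force: [-0.2, 0.7, -0.2]
gripper_width: 0.648
gripper_force: 0.0
```

servo_tool(slide=[[0,0,0],[0,0,0],[0,0,-0.005],[0,0,-0.02],[0,0,-0.05]], spin=[0,0,0,0,0], grip=[0.1,0,0,0,0])

```text
time_s: 26.05
tcp_pos: [0.4762, -0.365, 0.0768]
ee_rot: [[-0.984, -0.176, -0.007], [-0.176, 0.984, 0.004], [0.006, 0.005, -1.0]]
wrist_force: [-0.2, -0.7, -0.6]
gripper_width: 0.974
gripper_force: 0.0
```

servo_tool(slide=[[0,0,-0.04],[0,0,-0.08],[0,0.01,-0.11],[0,0.04,-0.12],[0,0.08,-0.12]], spin=[0,0,0,0,0], grip=[0,0,0,0,0])

```text
time_s: 26.47
tcp_pos: [0.4666, -0.289, 0.2037]
ee_rot: [[-0.985, -0.174, 0.008], [-0.174, 0.985, -0.004], [-0.008, -0.005, -1.0]]
wrist_force: [0.9, 0.7, 0.3]
gripper_width: 0.999
gripper_force: 0.0
```

servo_tool(slide=[[0,0.04,0],[-0.01,0.08,0],[-0.015,0.11,0],[-0.018,0.126,0],[-0.018,0.126,0]], spin=[0,0,0,0,0], grip=[0,0,0,0,0])

```text
time_s: 26.88
tcp_pos: [0.4598, -0.1577, 0.2003]
ee_rot: [[-0.984, -0.181, 0.001], [-0.181, 0.984, 0.0], [-0.001, 0.0, -1.0]]
wrist_force: [0.1, -0.3, -0.4]
gripper_width: 0.997
gripper_force: 0.0
```

servo_tool(slide=[[0,0,0],[0,0,0],[0,0,0],[0,0,0],[0,0,0]], spin=[0,0,0,0,0], grip=[0,0,0,0,0])

```text
time_s: 27.3
tcp_pos: [0.4599, -0.161, 0.1993]
ee_rot: [[-0.985, -0.175, -0.0], [-0.175, 0.985, -0.0], [0.0, 0.0, -1.0]]
wrist_force: [-0.4, 0.3, -0.1]
gripper_width: 0.998
gripper_force: 0.0
```

```bash
cat > dev.py <<'E'
from h import *
import sys
c,s=cap('wrist','w_dev.png' if len(sys.argv)<2 else sys.argv[1]); print(s['tcp_pos'].round(4),s['ee_rot'][:,0].round(3),s['joints'].round(1))
P,C=cloud(c,s)
D=[d['point'] for d in tip_of('device_1','wrist')]; print('net',np.round(D,3).tolist())
print('charged',[(np.round(d['point'],3).tolist(),round(d['conf'],2)) for d in tip_of('charged','wrist')])
for x,y in [d[:2] for d in D]:
    m=(np.hypot(P[:,0]-x,P[:,1]-y)<.065)&(P[:,2]>.036)&(P[:,2]<.044); Q=P[m]
    if len(Q)<50: continue
    k=C[m]; print('dev',len(Q),rect(Q),Q[:,2].mean().round(4),'px',np.round(proj(c,[x,y,.04],s)),'bgr',np.median(k,0))
E
python3 dev.py
```

```text
[ 0.4599 -0.161   0.1993] [-0.985 -0.175  0.   ] [ -0.2   9.9 -20.6   0.  -59.6 -79.8]
net [[0.454, 0.155, -0.0], [0.473, -0.159, 0.001], [0.462, 0.001, 0.002], [0.34, 0.031, -0.001]]
charged [([0.477, -0.364, 0.005], 0.71), ([0.464, -0.001, -0.0], 0.55)]
dev 1382 [461.9, 147.8, 86.8, 39.5, 25.3] 0.0405 px [505. 216.] bgr [ 78. 141. 181.]
dev 2513 [471.8, -158.8, 79.5, 44.5, -18.4] 0.0403 px [251. 187.] bgr [ 93. 149. 191.]
dev 2370 [462.8, 2.3, 79.9, 45.4, -31.0] 0.0404 px [386. 201.] bgr [ 92. 150. 189.]
dev 3072 [341.2, 29.1, 80.6, 46.0, 27.6] 0.0404 px [447. 101.] bgr [181.  77. 145.]
```

View pics/w_dev.png

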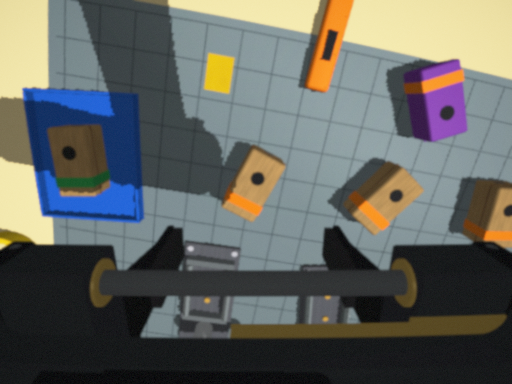

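The charged remote lies upright in the tray at (80,160). The orange remotes are at (254,185), (384,197) and (490,210); purple is at (437,100). First the remote at (0.472,−0.159), which goes to socket c.

servo_tool(slide=[[-0.012,0,0.02],[-0.012,0,0.04],[-0.012,0,0.06],[-0.012,0,0.08],[-0.012,0,0.1]], spin=[7,14,21,27,28.5], grip=[0,0,0,0,0])

```text
time_s: 27.87
tcp_pos: [0.4718, -0.1583, 0.0986]
ee_rot: [[-0.948, 0.319, 0.0], [0.319, 0.948, -0.0], [-0.0, 0.0, -1.0]]
wrist_force: [-0.2, 0.0, -0.1]
gripper_width: 1.001
gripper_force: 0.0
```

servo_tool(slide=[[0,0,0.015],[0,0,0.03],[0,0,0.045],[0,0,0.06],[0,0,0.065]], spin=[0,0,0,0,0], grip=[0.1,0.1,0.1,0.1,0.1])

```text
time_s: 28.28
tcp_pos: [0.4705, -0.1582, 0.0325]
ee_rot: [[-0.949, 0.315, -0.004], [0.315, 0.949, 0.0], [0.004, -0.001, -1.0]]
wrist_force: [-0.1, -0.7, -0.1]
gripper_width: 0.903
gripper_force: 0.0
```

servo_tool(slide=[[0,0,0.005],[0,0,0.011],[0,0,0.011],[0,0,0.011],[0,0,0.011]], spin=[0,0,0,0,0], grip=[0.1,0.1,0.3,0.6,1])

```text
time_s: 28.7
tcp_pos: [0.4723, -0.1582, 0.024]
ee_rot: [[-0.949, 0.314, 0.001], [0.314, 0.949, -0.0], [-0.001, 0.0, -1.0]]
wrist_force: [0.2, 0.1, 0.2]
gripper_width: 0.752
gripper_force: 0.0
```

servo_tool(slide=[[0,0,0],[0,0,0],[0,0,0],[0,0,0],[0,0,0]], spin=[0,0,0,0,0], grip=[1,1,1,1,1])

```text
time_s: 29.12
tcp_pos: [0.4719, -0.1582, 0.0238]
ee_rot: [[-0.949, 0.314, 0.0], [0.314, 0.949, -0.0], [-0.0, -0.0, -1.0]]
wrist_force: [-0.4, -0.4, 2.3]
gripper_width: 0.502
gripper_force: 30.0
```

servo_tool(slide=[[0,0,-0.01],[0,0,-0.025],[0,0,-0.05],[0,0,-0.075],[0,0,-0.1]], spin=[0,0,0,0,0], grip=[1,1,1,1,1])

```text
time_s: 29.53
tcp_pos: [0.471, -0.158, 0.1239]
ee_rot: [[-0.949, 0.315, -0.002], [0.315, 0.949, 0.0], [0.002, -0.0, -1.0]]
wrist_force: [1.4, 0.1, -2.5]
gripper_width: 0.505
gripper_force: 30.0
```

servo_tool(slide=[[-0.02,0.002,0],[-0.055,0.006,0],[-0.09,0.01,0],[-0.125,0.015,0],[-0.15,0.018,0]], spin=[0,0,0,0,0], grip=[1,1,1,1,1])

```text
time_s: 29.95
tcp_pos: [0.6221, -0.1885, 0.1227]
ee_rot: [[-0.949, 0.314, 0.001], [0.314, 0.949, 0.0], [-0.0, 0.0, -1.0]]
wrist_force: [0.2, 0.6, -2.2]
gripper_width: 0.504
gripper_force: 30.0
```

servo_tool(slide=[[-0.01,0.001,0],[-0.017,0.002,0],[-0.021,0.003,0],[-0.021,0.003,0],[-0.021,0.003,0]], spin=[-5,-10,-15,-19.9,-19.9], grip=[1,1,1,1,1])

```text
time_s: 30.37
tcp_pos: [0.6403, -0.1917, 0.1221]
ee_rot: [[-1.0, -0.029, -0.002], [-0.029, 1.0, 0.001], [0.002, 0.001, -1.0]]
wrist_force: [-1.2, 0.7, -1.7]
gripper_width: 0.503
gripper_force: 30.0
```

servo_tool(slide=[[0,0,0],[0,0,0],[0,0,0],[0,0,0],[0,0,0]], spin=[0,0,0,0,0], grip=[1,1,1,1,1])

```text
time_s: 30.78
tcp_pos: [0.6406, -0.1919, 0.1236]
ee_rot: [[-1.0, -0.027, 0.0], [-0.027, 1.0, 0.0], [-0.0, 0.0, -1.0]]
wrist_force: [0.8, 0.2, -1.4]
gripper_width: 0.502
gripper_force: 30.0
```

```bash
cat > hover.py <<'E'
from h import *
import sys
x,y,a=map(float,sys.argv[1:4]); f=sys.argv[4]
c,s=cap('wrist',f); P,C=cloud(c,s); E=s['ee_rot']; L=(P-s['tcp_pos'])@E
print(s['tcp_pos'].round(4),E[:,0].round(4),'yaw',np.degrees(np.arctan2(E[1,0],E[0,0])).round(2),s['gripper_width'].round(3),s['gripper_force'].round(1))
# held remote: top face in tool frame
z=L[:,2]; m=(np.abs(L[:,0])<.06)&(np.abs(L[:,1])<.03)&(C[:,2]>C[:,0]+40)&(P[:,2]>.07)
Q=L[m]; t=np.percentile(Q[:,2],5); T=Q[Q[:,2]<np.median(Q[Q[:,0]>0][:,2])+.004]
near=Q[Q[:,0]>.02]; print('held x max',np.sort(Q[:,0])[-20].round(4),'zmin',np.percentile(Q[:,2],2).round(4),'zmax',Q[:,2].max().round(4))
T=Q[Q[:,2]<-.012]; print('held top rect (tool mm)',rect(T[:,:2]))
# rim in a socket frame
a=np.radians(a); R=np.array([[np.cos(a),np.sin(a)],[-np.sin(a),np.cos(a)]])
S=(P[:,:2]-[x,y])@R.T
m=(P[:,2]>.0215)&(P[:,2]<.026)&(S[:,0]>-.06)&(S[:,0]<.05)&(np.abs(S[:,1])<.04)&(np.ptp(C,axis=1)<40)
Q=S[m]; print('rim',len(Q),'x',np.percentile(Q[:,0],[1,50]).round(4),'y',np.percentile(Q[:,1],[1,99]).round(4))
e=Q[Q[:,0]<-.03]; print(' end rim y',np.percentile(e[:,1],[1,99]).round(4) if len(e)>5 else '', 'rect',rect(e) if len(e)>5 else '')
l=Q[Q[:,1]>.022];r=Q[Q[:,1]<-.022]
for n,w in(('l',l),('r',r)):
    if len(w)>20: print(n,len(w),'slope deg',np.degrees(np.polyfit(w[:,0],w[:,1],1)[0]).round(2),'mean y',w[:,1].mean().round(4))
E
python3 hover.py .641 -.1923 1.6 h1.png
```

```text
Traceback (most recent call last):
  File "hover.py", line 5, in <module>
    print(s['tcp_pos'].round(4),E[:,0].round(4),'yaw',np.degrees(np.arctan2(E[1,0],E[0,0])).round(2),s['gripper_width'].round(3),s['gripper_force'].round(1))
                                                                                                     ^^^^^^^^^^^^^^^^^^^^^^^^
AttributeError: 'float' object has no attribute 'round'
```

```bash
sed -i "s/s\['gripper_width'\].round(3),s\['gripper_force'\].round(1)/s['gripper_width']/" hover.py; python3 hover.py .641 -.1923 1.6 h1.png
```

```text
[ 0.6406 -0.1919  0.1236] [-9.996e-01 -2.710e-02 -2.000e-04] yaw -178.45 0.5010201926500634
held x max 0.0397 zmin -0.0986 zmax 0.02
held top rect (tool mm) [0.6, -0.1, 78.6, 59.6, 0.8]
rim 752 x [-0.0493 -0.044 ] y [-0.0321  0.0305]
 end rim y [-0.0322  0.0305] rect [-40.1, -0.9, 63.1, 20.1, 90.0]
l 212 slope deg 1.28 mean y 0.0269
r 239 slope deg -3.64 mean y -0.0284
```

servo_tool(slide=[[-0.001,-0.001,0.015],[-0.001,-0.001,0.03],[-0.001,-0.001,0.045],[-0.001,-0.001,0.058],[-0.001,-0.001,0.062]], spin=[0,0,0,0,0], grip=[1,1,1,1,1])

```text
time_s: 31.3
tcp_pos: [0.6402, -0.1927, 0.059]
ee_rot: [[-1.0, -0.027, -0.004], [-0.027, 1.0, 0.001], [0.004, 0.001, -1.0]]
wrist_force: [-0.4, 0.5, -2.0]
gripper_width: 0.506
gripper_force: 30.0
```

servo_tool(slide=[[0,0,0.003],[0,0,0.006],[0,0,0.009],[0,0,0.012],[0,0,0.015]], spin=[0,0,0,0,0], grip=[1,1,1,1,1])

```text
time_s: 31.72
tcp_pos: [0.6421, -0.193, 0.0469]
ee_rot: [[-1.0, -0.027, 0.001], [-0.027, 1.0, -0.0], [-0.001, -0.0, -1.0]]
wrist_force: [-0.1, 0.8, -1.2]
gripper_width: 0.503
gripper_force: 30.0
```

servo_tool(slide=[[0,0,0.003],[0,0,0.006],[0,0,0.009],[0,0,0.012],[0,0,0.014]], spin=[0,0,0,0,0], grip=[1,1,1,1,1])

```text
time_s: 32.13
tcp_pos: [0.6415, -0.1929, 0.032]
ee_rot: [[-1.0, -0.027, -0.001], [-0.027, 1.0, 0.0], [0.001, 0.0, -1.0]]
wrist_force: [0.7, 0.4, -1.9]
gripper_width: 0.5
gripper_force: 30.0
```

servo_tool(slide=[[0,0,0.001],[0,0,0.001],[0,0,0.001],[0,0,0.001],[0,0,0.001]], spin=[0,0,0,0,0], grip=[1,1,0.4,0.2,0.2])

```text
time_s: 32.55
tcp_pos: [0.6421, -0.193, 0.0316]
ee_rot: [[-1.0, -0.027, 0.001], [-0.027, 1.0, -0.0], [-0.001, -0.0, -1.0]]
wrist_force: [0.9, -1.4, 0.7]
gripper_width: 0.651
gripper_force: 0.0
```

servo_tool(slide=[[0,0,0],[0,0,0],[0,0,-0.005],[0,0,-0.02],[0,0,-0.05]], spin=[0,0,0,0,0], grip=[0.1,0,0,0,0])

```text
time_s: 32.97
tcp_pos: [0.639, -0.1925, 0.0782]
ee_rot: [[-1.0, -0.027, -0.008], [-0.027, 1.0, 0.001], [0.008, 0.002, -1.0]]
wrist_force: [-0.3, 0.6, -1.0]
gripper_width: 0.972
gripper_force: 0.0
```

servo_tool(slide=[[0,0,-0.03],[0,0,-0.06],[-0.01,0,-0.09],[-0.02,0,-0.1],[-0.02,0,-0.1]], spin=[0,0,0,0,0], grip=[0,0,0,0,0])

```text
time_s: 33.38
tcp_pos: [0.665, -0.1928, 0.1865]
ee_rot: [[-1.0, -0.028, 0.01], [-0.028, 1.0, -0.002], [-0.01, -0.002, -1.0]]
wrist_force: [0.3, 0.1, -0.7]
gripper_width: 1.001
gripper_force: 0.0
```

servo_tool(slide=[[0,0,0],[0,0,0],[0,0,0],[0,0,0],[0,0,0]], spin=[0,0,0,0,0], grip=[0,0,0,0,0])

```text
time_s: 33.8
tcp_pos: [0.6611, -0.1924, 0.1804]
ee_rot: [[-1.0, -0.027, -0.002], [-0.027, 1.0, 0.0], [0.002, 0.0, -1.0]]
wrist_force: [-0.1, -0.2, -0.5]
gripper_width: 1.003
gripper_force: 0.0
```

```bash
cat > seat.py <<'E'
from h import *
import sys
x,y=map(float,sys.argv[1:3])
c,s=cap('wrist',sys.argv[3]); P,C=cloud(c,s); print(s['tcp_pos'].round(4),s['ee_rot'][:,0].round(4))
m=(np.hypot(P[:,0]-x,P[:,1]-y)<.05)&(P[:,2]>.035)&(P[:,2]<.07)&(C[:,2]>C[:,0]+40); Q=P[m]
print('remote',rect(Q),np.percentile(Q[:,2],[5,50,95]).round(4)); A=np.c_[Q,np.ones(len(Q))]
k=np.linalg.lstsq(np.c_[Q[:,:2],np.ones(len(Q))],Q[:,2],rcond=None)[0]; print('tilt deg',np.degrees(k[:2]).round(2))
n=(np.hypot(P[:,0]-x-.06,P[:,1]-y)<.11)
kn=P[n&(P[:,2]>.084)&(P[:,2]<.1)&(C.max(1)<90)]; print('knob',len(kn),kn.mean(0).round(4) if len(kn) else '',rect(kn) if len(kn) else '')
cp=n&(P[:,2]>.056)&(P[:,2]<.075)&(C.min(1)>150); print('cap',P[cp].mean(0).round(4))
E
python3 seat.py .641 -.192 s1.png
```

```text
[ 0.6611 -0.1924  0.1804] [-0.9996 -0.0274  0.002 ]
remote [641.8, -191.8, 79.7, 43.7, 1.4] [0.0469 0.0484 0.0496]
tilt deg [ 0.54 -0.47]
knob 86 [ 0.7021 -0.1255  0.0899] [703.0, -125.2, 14.1, 5.4, -5.0]
cap [ 0.7128 -0.1903  0.0674]
```

Seated: top at 48 mm and level. Now closing lever c.

servo_tool(slide=[[-0.015,0.025,0],[-0.03,0.05,0],[-0.043,0.074,0],[-0.043,0.074,0],[-0.043,0.074,0.02]], spin=[0,0,0,0,0], grip=[0.3,0.3,0.3,0.3,0.3])

```text
time_s: 34.27
tcp_pos: [0.7058, -0.116, 0.1655]
ee_rot: [[-0.999, -0.031, 0.009], [-0.031, 1.0, -0.001], [-0.008, -0.002, -1.0]]
wrist_force: [-0.0, -0.7, 1.2]
gripper_width: 0.737
gripper_force: 0.0
```

servo_tool(slide=[[0,0,0.025],[0,0,0.05],[0,0,0.07],[0,0,0.085],[0,0,0.091]], spin=[0,0,0,0,0], grip=[0.4,0.4,0.4,0.4,0.4])

```text
time_s: 34.68
tcp_pos: [0.7006, -0.1174, 0.067]
ee_rot: [[-1.0, -0.027, -0.006], [-0.027, 1.0, 0.0], [0.006, 0.0, -1.0]]
wrist_force: [-1.0, 0.3, -0.7]
gripper_width: 0.602
gripper_force: 0.0
```

servo_tool(slide=[[0,0,0],[0,0,0],[0,0,0],[0,0,0],[0,0,0]], spin=[0,0,0,0,0], grip=[1,1,1,1,1])

```text
time_s: 35.1
tcp_pos: [0.7033, -0.1172, 0.0719]
ee_rot: [[-1.0, -0.028, 0.002], [-0.028, 1.0, 0.0], [-0.002, -0.0, -1.0]]
wrist_force: [-0.3, -0.3, -0.2]
gripper_width: 0.308
gripper_force: 0.0
```

servo_tool(slide=[[0,0,0],[0,0,0],[0,0,0],[0,0,0],[0,0,0]], spin=[0,0,0,0,0], grip=[1,1,1,1,1])

```text
time_s: 35.52
tcp_pos: [0.7032, -0.1201, 0.0716]
ee_rot: [[-1.0, -0.027, 0.002], [-0.027, 1.0, -0.003], [-0.002, -0.003, -1.0]]
wrist_force: [0.5, -6.8, 1.4]
gripper_width: 0.195
gripper_force: 30.0
```

servo_tool(slide=[[0.011,-0.004,0],[0.0202,-0.008,0],[0.03,-0.014,0],[0.0383,-0.0192,0],[0.046,-0.027,0]], spin=[0,0,0,0,0], grip=[1,1,1,1,1])

```text
time_s: 35.93
tcp_pos: [0.6565, -0.1403, 0.0716]
ee_rot: [[-1.0, -0.03, -0.001], [-0.03, 1.0, 0.006], [0.001, 0.006, -1.0]]
wrist_force: [-7.3, 19.0, 8.6]
gripper_width: 0.196
gripper_force: 30.0
```

servo_tool(slide=[[0.006,-0.008,0],[0.011,-0.018,0],[0.015,-0.028,0],[0.017,-0.037,0],[0.0175,-0.044,0]], spin=[0,0,0,0,0], grip=[1,1,1,1,1])

```text
time_s: 36.35
tcp_pos: [0.633, -0.1877, 0.0712]
ee_rot: [[-0.999, -0.029, -0.018], [-0.029, 1.0, 0.004], [0.017, 0.004, -1.0]]
wrist_force: [-15.0, 7.0, 12.4]
gripper_width: 0.197
gripper_force: 30.0
```

servo_tool(slide=[[0,-0.002,0],[0,-0.0035,0],[0,-0.005,0],[0,-0.005,0],[0,-0.005,0]], spin=[0,0,0,0,0], grip=[1,1,1,1,1])

```text
time_s: 36.77
tcp_pos: [0.6339, -0.1943, 0.0712]
ee_rot: [[-0.999, -0.027, -0.016], [-0.027, 1.0, 0.002], [0.016, 0.003, -1.0]]
wrist_force: [-15.4, 3.0, 13.0]
gripper_width: 0.198
gripper_force: 30.0
```

servo_tool(slide=[[0,0,0],[0,0,0],[0,0,0],[0,0,0],[0,0,0]], spin=[0,0,0,0,0], grip=[0.5,0.5,0.5,0.5,0.5])

```text
time_s: 37.18
tcp_pos: [0.6417, -0.195, 0.0705]
ee_rot: [[-1.0, -0.027, 0.001], [-0.027, 1.0, -0.0], [-0.001, -0.0, -1.0]]
wrist_force: [0.6, -0.1, -0.7]
gripper_width: 0.459
gripper_force: 0.0
```

servo_tool(slide=[[0,0,-0.01],[0,0,-0.03],[0,0,-0.06],[0,0,-0.09],[0,0,-0.12]], spin=[0,0,0,0,0], grip=[0.4,0.3,0,0,0])

```text
time_s: 37.6
tcp_pos: [0.6413, -0.195, 0.1924]
ee_rot: [[-1.0, -0.028, 0.0], [-0.028, 1.0, -0.0], [-0.0, -0.0, -1.0]]
wrist_force: [0.3, -0.0, 1.0]
gripper_width: 0.793
gripper_force: 0.0
```

servo_tool(slide=[[0,0,0],[0,0,0],[0,0,0],[0,0,0],[0,0,0]], spin=[0,0,0,0,0], grip=[0,0,0,0,0])

```text
time_s: 38.02
tcp_pos: [0.6406, -0.1949, 0.189]
ee_rot: [[-1.0, -0.027, -0.003], [-0.027, 1.0, 0.0], [0.003, 0.0, -1.0]]
wrist_force: [-1.1, 0.3, -0.3]
gripper_width: 0.998
gripper_force: 0.0
```

```bash
cat > lev.py <<'E'
from h import *
import sys
ax,ay,a=map(float,sys.argv[1:4])
c,s=cap('wrist',sys.argv[4]); P,C=cloud(c,s); print(s['tcp_pos'].round(4),s['ee_rot'][:,0].round(4))
r=np.hypot(P[:,0]-ax,P[:,1]-ay)
red=P[(r<.075)&(r>.014)&(P[:,2]>.05)&(P[:,2]<.066)&(C[:,2]>C[:,1]+60)&(C[:,2]>C[:,0]+60)]
v=red[:,:2].mean(0)-[ax,ay]; print('arm',len(red),'theta deg',((a+180-np.degrees(np.arctan2(v[1],v[0]))+180)%360-180).round(2))
m=(r<.11)&(P[:,2]>.083)&(P[:,2]<.1)&(C.max(1)<90); k=P[m]; k=k[np.hypot(*(k[:,:2]-np.median(k[:,:2],0)).T)<.02] if len(k) else k
if len(k)>9: v=np.array(rect(k)[:2])/1000-[ax,ay]; print('knob',len(k),rect(k),'theta',((a+180-np.degrees(np.arctan2(v[1],v[0]))+180)%360-180).round(2),np.hypot(*v).round(4))
E
python3 lev.py .713 -.1902 1.6 l1.png; python3 dev.py d2.png
```

```text
[ 0.6406 -0.1949  0.189 ] [-0.9996 -0.0274  0.0027]
arm 696 theta deg -0.48
knob 282 [640.1, -193.5, 17.0, 16.2, -87.7] theta -0.99 0.073
[ 0.6407 -0.1949  0.1891] [-1.    -0.027  0.003] [ -3.1  27.8   4.5  -0.  -66.8 -85.3]
net [[0.668, -0.348, -0.001], [0.464, -0.002, 0.001], [0.642, -0.192, 0.008]]
charged [([0.478, -0.366, 0.005], 0.83)]
dev 2522 [670.0, -341.4, 80.0, 45.5, -89.4] 0.0401 px [116. 199.] bgr [ 88.  72. 128.]
dev 2427 [470.4, -2.4, 64.4, 46.0, -30.0] 0.0404 px [456.   8.] bgr [ 83. 140. 177.]
```

Lever c reads shut (θ within a degree of 0). Next is the remote near (0.463,0.002), for socket a.

servo_tool(slide=[[0.02,0.02,0],[0.045,0.045,0],[0.07,0.075,0],[0.095,0.105,0],[0.12,0.135,0]], spin=[0,0,0,0,0], grip=[0,0,0,0,0])

```text
time_s: 38.63
tcp_pos: [0.5162, -0.0625, 0.1901]
ee_rot: [[-1.0, -0.027, -0.0], [-0.027, 1.0, -0.0], [0.0, -0.0, -1.0]]
wrist_force: [0.4, 0.8, 0.9]
gripper_width: 1.002
gripper_force: 0.0
```

servo_tool(slide=[[0.02,0.025,0],[0.04,0.045,0],[0.05,0.06,0],[0.055,0.065,0],[0.055,0.065,0]], spin=[7,14,21,28,32.6], grip=[0,0,0,0,0])

```text
time_s: 39.05
tcp_pos: [0.4596, 0.0012, 0.1908]
ee_rot: [[-0.855, 0.518, 0.0], [0.518, 0.855, 0.0], [-0.0, 0.0, -1.0]]
wrist_force: [-0.3, 0.1, 0.6]
gripper_width: 1.002
gripper_force: 0.0
```

servo_tool(slide=[[0,0,0],[0,0,0],[0,0,0],[0,0,0],[0,0,0]], spin=[0,0,0,0,0], grip=[0,0,0,0,0])

```text
time_s: 39.47
tcp_pos: [0.461, -0.0001, 0.1903]
ee_rot: [[-0.857, 0.515, -0.0], [0.515, 0.857, -0.0], [0.0, -0.0, -1.0]]
wrist_force: [0.5, -0.6, -0.7]
gripper_width: 1.003
gripper_force: 0.0
```

```bash
python3 dev.py d3.png
```

```text
[ 4.610e-01 -1.000e-04  1.903e-01] [-0.857  0.515  0.   ] [  20.3    7.8  -24.6    0.   -57.6 -141.3]
net [[0.44, 0.128, -0.003], [0.465, -0.001, 0.001], [0.644, -0.19, 0.01], [0.34, 0.03, -0.003]]
charged [([0.464, -0.003, -0.003], 0.39)]
dev 3402 [442.1, 131.6, 80.3, 45.5, 7.6] 0.0404 px [348. 100.] bgr [ 92. 149. 189.]
dev 2730 [462.0, 3.0, 78.8, 44.4, -31.6] 0.0402 px [253. 182.] bgr [ 93. 149. 192.]
dev 105 [604.3, -183.5, 40.4, 16.1, 61.2] 0.0397 px [203. 355.] bgr [43. 69. 85.]
dev 3714 [341.0, 28.8, 80.2, 44.9, 28.1] 0.0403 px [215.  63.] bgr [178.  72. 140.]
```

servo_tool(slide=[[0.001,0.003,0.02],[0.001,0.003,0.05],[0.001,0.003,0.08],[0.001,0.003,0.11],[0.001,0.003,0.125]], spin=[0.5,0.5,0.5,0.5,0.5], grip=[0.1,0.1,0.1,0.1,0.1])

```text
time_s: 40.03
tcp_pos: [0.4596, 0.0026, 0.0625]
ee_rot: [[-0.852, 0.523, -0.005], [0.523, 0.852, -0.001], [0.003, -0.004, -1.0]]
wrist_force: [-0.6, -0.5, -1.1]
gripper_width: 0.904
gripper_force: 0.0
```

servo_tool(slide=[[0,0,0.01],[0,0,0.02],[0,0,0.03],[0,0,0.038],[0,0,0.042]], spin=[0,0,0,0,0], grip=[0.1,0.1,0.1,0.1,0.1])

```text
time_s: 40.45
tcp_pos: [0.4612, 0.0031, 0.0225]
ee_rot: [[-0.852, 0.523, -0.002], [0.523, 0.852, -0.001], [0.001, -0.001, -1.0]]
wrist_force: [0.0, 0.3, -1.0]
gripper_width: 0.905
gripper_force: 0.0
```

servo_tool(slide=[[0,0,0],[0,0,0],[0,0,0],[0,0,0],[0,0,0]], spin=[0,0,0,0,0], grip=[0.2,0.6,1,1,1])

```text
time_s: 40.87
tcp_pos: [0.4619, 0.0034, 0.024]
ee_rot: [[-0.852, 0.523, 0.001], [0.523, 0.852, 0.0], [-0.001, 0.001, -1.0]]
wrist_force: [0.1, -0.8, -0.1]
gripper_width: 0.607
gripper_force: 0.0
```

servo_tool(slide=[[0,0,0],[0,0,0],[0,0,0],[0,0,0],[0,0,0]], spin=[0,0,0,0,0], grip=[1,1,1,1,1])

```text
time_s: 41.28
tcp_pos: [0.4616, 0.0032, 0.0238]
ee_rot: [[-0.852, 0.523, 0.0], [0.523, 0.852, -0.0], [-0.0, 0.0, -1.0]]
wrist_force: [-1.6, 0.3, 6.0]
gripper_width: 0.504
gripper_force: 30.0
```

servo_tool(slide=[[0,0,-0.01],[0,0,-0.025],[0,0,-0.05],[0,0,-0.075],[0,0,-0.1]], spin=[0,0,0,0,0], grip=[1,1,1,1,1])

```text
time_s: 41.7
tcp_pos: [0.4609, 0.0032, 0.1238]
ee_rot: [[-0.852, 0.523, -0.001], [0.523, 0.852, -0.0], [0.001, -0.001, -1.0]]
wrist_force: [0.3, 0.4, -1.9]
gripper_width: 0.497
gripper_force: 30.0
```

servo_tool(slide=[[-0.02,0.009,0],[-0.045,0.021,0],[-0.075,0.035,0],[-0.105,0.048,0],[-0.13,0.06,0]], spin=[0,0,0,0,0], grip=[1,1,1,1,1])

```text
time_s: 42.12
tcp_pos: [0.6053, -0.0139, 0.1227]
ee_rot: [[-0.852, 0.523, -0.0], [0.523, 0.852, 0.0], [0.0, 0.0, -1.0]]
wrist_force: [0.1, 0.5, -1.3]
gripper_width: 0.503
gripper_force: 30.0
```

servo_tool(slide=[[-0.015,0.007,0],[-0.027,0.0125,0],[-0.0367,0.0169,0],[-0.0367,0.0169,0],[-0.0367,0.0169,0]], spin=[-7,-14,-21,-28,-35], grip=[1,1,1,1,1])

```text
time_s: 42.53
tcp_pos: [0.6438, -0.0185, 0.1217]
ee_rot: [[-0.998, -0.066, -0.002], [-0.066, 0.998, 0.0], [0.002, 0.0, -1.0]]
wrist_force: [0.0, 0.6, -2.0]
gripper_width: 0.503
gripper_force: 30.0
```

servo_tool(slide=[[0,0,0],[0,0,0],[0,0,0],[0,0,0],[0,0,0]], spin=[-5,-6.8,-6.8,-6.8,-6.8], grip=[1,1,1,1,1])

```text
time_s: 42.95
tcp_pos: [0.6436, -0.0183, 0.1229]
ee_rot: [[-0.984, -0.177, -0.001], [-0.177, 0.984, 0.0], [0.001, 0.0, -1.0]]
wrist_force: [0.3, 0.1, -1.4]
gripper_width: 0.504
gripper_force: 30.0
```

```bash
python3 hover.py .644 -.0185 10.3 h2.png
```

```text
[ 0.6436 -0.0183  0.1229] [-9.841e-01 -1.774e-01  8.000e-04] yaw -169.78 0.5035683693507932
held x max 0.0384 zmin -0.0986 zmax 0.0212
held top rect (tool mm) [-1.6, 0.6, 80.3, 58.7, 0.1]
rim 778 x [-0.0493 -0.044 ] y [-0.0313  0.0312]
 end rim y [-0.0313  0.0313] rect [-40.2, 0.2, 63.8, 20.0, 89.9]
l 247 slope deg 2.55 mean y 0.0276
r 236 slope deg -2.13 mean y -0.0277
```

servo_tool(slide=[[0.001,0,0.015],[0.001,0,0.03],[0.001,0,0.045],[0.001,0,0.058],[0.001,0,0.062]], spin=[0,0,0,0,0], grip=[1,1,1,1,1])

```text
time_s: 43.42
tcp_pos: [0.6413, -0.0187, 0.059]
ee_rot: [[-0.984, -0.177, -0.004], [-0.177, 0.984, -0.0], [0.004, 0.0, -1.0]]
wrist_force: [-0.5, -0.1, -2.1]
gripper_width: 0.505
gripper_force: 30.0
```

servo_tool(slide=[[0,0,0.003],[0,0,0.006],[0,0,0.009],[0,0,0.012],[0,0,0.015]], spin=[0,0,0,0,0], grip=[1,1,1,1,1])

```text
time_s: 43.83
tcp_pos: [0.6433, -0.0185, 0.0469]
ee_rot: [[-0.984, -0.178, 0.001], [-0.178, 0.984, 0.0], [-0.001, 0.0, -1.0]]
wrist_force: [-0.4, -0.2, -0.6]
gripper_width: 0.502
gripper_force: 30.0
```

servo_tool(slide=[[0,0,0.003],[0,0,0.006],[0,0,0.009],[0,0,0.012],[0,0,0.014]], spin=[0,0,0,0,0], grip=[1,1,1,1,1])

```text
time_s: 44.25
tcp_pos: [0.6427, -0.0186, 0.0319]
ee_rot: [[-0.984, -0.178, -0.0], [-0.178, 0.984, -0.0], [0.0, 0.0, -1.0]]
wrist_force: [-0.5, 0.1, -1.8]
gripper_width: 0.505
gripper_force: 30.0
```

servo_tool(slide=[[0,0,0.001],[0,0,0.001],[0,0,0.001],[0,0,0.001],[0,0,0.001]], spin=[0,0,0,0,0], grip=[1,1,0.4,0.2,0.2])

```text
time_s: 44.67
tcp_pos: [0.6432, -0.0185, 0.0315]
ee_rot: [[-0.984, -0.178, 0.001], [-0.178, 0.984, 0.0], [-0.001, -0.0, -1.0]]
wrist_force: [-0.6, 0.1, 0.7]
gripper_width: 0.65
gripper_force: 0.0
```

servo_tool(slide=[[0,0,0],[0,0,0],[0,0,-0.005],[0,0,-0.02],[0,0,-0.05]], spin=[0,0,0,0,0], grip=[0.1,0,0,0,0])

```text
time_s: 45.08
tcp_pos: [0.6402, -0.0189, 0.0784]
ee_rot: [[-0.984, -0.178, -0.008], [-0.178, 0.984, -0.001], [0.008, 0.001, -1.0]]
wrist_force: [-0.1, 0.8, -0.1]
gripper_width: 0.976
gripper_force: 0.0
```

servo_tool(slide=[[0,0,-0.03],[0,0,-0.06],[-0.01,0.02,-0.09],[-0.02,0.04,-0.1],[-0.02,0.04,-0.1]], spin=[0,0,0,0,0], grip=[0,0,0,0,0])

```text
time_s: 45.5
tcp_pos: [0.6585, 0.0274, 0.1864]
ee_rot: [[-0.983, -0.181, 0.01], [-0.181, 0.983, 0.002], [-0.01, 0.0, -1.0]]
wrist_force: [0.4, -0.6, -0.1]
gripper_width: 1.002
gripper_force: 0.0
```

servo_tool(slide=[[0,0,0],[0,0,0],[0,0,0],[0,0,0],[0,0,0]], spin=[0,0,0,0,0], grip=[0,0,0,0,0])

```text
time_s: 45.92
tcp_pos: [0.6549, 0.0236, 0.1806]
ee_rot: [[-0.984, -0.178, -0.002], [-0.178, 0.984, -0.001], [0.002, -0.0, -1.0]]
wrist_force: [0.3, -0.5, -0.7]
gripper_width: 0.998
gripper_force: 0.0
```

```bash
python3 seat.py .644 -.0185 s2.png; python3 lev.py .715 -.005 10.3 l2.png
```

```text
[0.6549 0.0236 0.1806] [-0.9841 -0.1775  0.0018]
remote [644.3, -17.6, 80.0, 44.9, 10.2] [0.0463 0.0482 0.0495]
tilt deg [ 1.02 -1.21]
knob 246 [0.6998 0.0645 0.0912] [701.1, 64.8, 15.3, 15.3, -74.2]
cap [ 0.715  -0.0051  0.0669]
[0.6551 0.0237 0.1807] [-0.9841 -0.1776  0.0014]
arm 997 theta deg 84.92
knob 255 [700.8, 65.2, 15.8, 15.6, 43.8] theta 88.86 0.0716
```

servo_tool(slide=[[-0.017,0.011,0],[-0.034,0.022,0],[-0.052,0.033,0],[-0.052,0.033,0],[-0.052,0.033,0.02]], spin=[0,0,0,0,0], grip=[0.3,0.3,0.3,0.3,0.3])

```text
time_s: 46.43
tcp_pos: [0.7037, 0.067, 0.1651]
ee_rot: [[-0.984, -0.18, 0.008], [-0.18, 0.984, 0.001], [-0.008, -0.001, -1.0]]
wrist_force: [0.6, -0.2, -0.2]
gripper_width: 0.736
gripper_force: 0.0
```

servo_tool(slide=[[0,0,0.025],[0,0,0.05],[0,0,0.07],[0,0,0.085],[0,0,0.09]], spin=[0,0,0,0,0], grip=[0.4,0.4,0.4,0.4,0.4])

```text
time_s: 46.85
tcp_pos: [0.6985, 0.0653, 0.0679]
ee_rot: [[-0.984, -0.177, -0.006], [-0.177, 0.984, -0.001], [0.006, -0.0, -1.0]]
wrist_force: [-0.1, 0.0, -0.6]
gripper_width: 0.609
gripper_force: 0.0
```

servo_tool(slide=[[0,0,0],[0,0,0],[0,0,0],[0,0,0],[0,0,0]], spin=[0,0,0,0,0], grip=[1,1,1,1,1])

```text
time_s: 47.27
tcp_pos: [0.7013, 0.0663, 0.0728]
ee_rot: [[-0.984, -0.178, 0.002], [-0.178, 0.984, 0.001], [-0.002, 0.0, -1.0]]
wrist_force: [-0.2, 0.6, -0.1]
gripper_width: 0.303
gripper_force: 0.0
```

servo_tool(slide=[[0,0,0],[0,0,0],[0,0,0],[0,0,0],[0,0,0]], spin=[0,0,0,0,0], grip=[1,1,1,1,1])

```text
time_s: 47.68
tcp_pos: [0.7014, 0.0645, 0.0725]
ee_rot: [[-0.984, -0.178, 0.001], [-0.178, 0.984, -0.002], [-0.001, -0.002, -1.0]]
wrist_force: [1.0, -3.7, 1.0]
gripper_width: 0.197
gripper_force: 30.0
```

servo_tool(slide=[[0.01,-0.002,0],[0.0206,-0.0045,0],[0.03,-0.009,0],[0.0397,-0.0145,0],[0.048,-0.021,0]], spin=[0,0,0,0,0], grip=[1,1,1,1,1])

```text
time_s: 48.1
tcp_pos: [0.6568, 0.0421, 0.0724]
ee_rot: [[-0.983, -0.181, 0.002], [-0.181, 0.983, 0.007], [-0.003, 0.006, -1.0]]
wrist_force: [-6.8, 16.9, 6.9]
gripper_width: 0.197
gripper_force: 30.0
```

servo_tool(slide=[[0.0071,-0.008,0],[0.013,-0.017,0],[0.0176,-0.0267,0],[0.02,-0.035,0],[0.0217,-0.0425,0]], spin=[0,0,0,0,0], grip=[1,1,1,1,1])

```text
time_s: 48.52
tcp_pos: [0.6348, -0.007, 0.0721]
ee_rot: [[-0.983, -0.18, -0.018], [-0.18, 0.984, 0.001], [0.017, 0.004, -1.0]]
wrist_force: [-17.2, 7.2, 12.6]
gripper_width: 0.197
gripper_force: 30.0
```

servo_tool(slide=[[0.0005,-0.004,0],[0.0005,-0.008,0],[0.0005,-0.012,0],[0.0005,-0.0125,0],[0.0005,-0.0125,0]], spin=[0,0,0,0,0], grip=[1,1,1,1,1])

```text
time_s: 48.93
tcp_pos: [0.6377, -0.0205, 0.072]
ee_rot: [[-0.984, -0.178, -0.016], [-0.178, 0.984, 0.0], [0.016, 0.003, -1.0]]
wrist_force: [-17.3, 6.0, 13.6]
gripper_width: 0.194
gripper_force: 30.0
```

servo_tool(slide=[[0,0,0],[0,0,0],[0,0,0],[0,0,0],[0,0,0]], spin=[0,0,0,0,0], grip=[0.5,0.5,0.5,0.5,0.5])

```text
time_s: 49.35
tcp_pos: [0.6455, -0.0212, 0.0714]
ee_rot: [[-0.984, -0.178, 0.0], [-0.178, 0.984, 0.0], [-0.0, -0.0, -1.0]]
wrist_force: [-0.2, -0.1, -0.6]
gripper_width: 0.462
gripper_force: 0.0
```

servo_tool(slide=[[0,0,-0.01],[0,0,-0.03],[0,0,-0.06],[0,0,-0.09],[0,0,-0.12]], spin=[0,0,0,0,0], grip=[0.4,0.3,0,0,0])

```text
time_s: 49.77
tcp_pos: [0.6452, -0.0214, 0.1934]
ee_rot: [[-0.984, -0.178, 0.0], [-0.178, 0.984, -0.0], [-0.0, -0.0, -1.0]]
wrist_force: [0.9, -0.3, 0.4]
gripper_width: 0.793
gripper_force: 0.0
```

servo_tool(slide=[[0,0,0],[0,0,0],[0,0,0],[0,0,0],[0,0,0]], spin=[0,0,0,0,0], grip=[0,0,0,0,0])

```text
time_s: 50.18
tcp_pos: [0.6444, -0.0213, 0.1899]
ee_rot: [[-0.984, -0.178, -0.003], [-0.178, 0.984, -0.0], [0.003, 0.0, -1.0]]
wrist_force: [0.4, 0.4, 0.2]
gripper_width: 0.997
gripper_force: 0.0
```

```bash
python3 lev.py .715 -.005 10.3 l3.png
```

```text
[ 0.6444 -0.0213  0.1899] [-0.984  -0.1781  0.003 ]
arm 722 theta deg -0.55
knob 256 [642.4, -19.0, 16.1, 15.2, -78.2] theta -0.61 0.0739
```

servo_tool(slide=[[0.018,0.019,0],[0.043,0.045,0],[0.068,0.072,0],[0.094,0.099,0],[0.12,0.126,0]], spin=[0,0,0,0,0], grip=[0,0,0,0,0])

```text
time_s: 50.65
tcp_pos: [0.503, 0.0818, 0.1906]
ee_rot: [[-0.984, -0.178, -0.001], [-0.178, 0.984, -0.001], [0.002, -0.001, -1.0]]
wrist_force: [0.5, 0.6, 0.2]
gripper_width: 0.999
gripper_force: 0.0
```

servo_tool(slide=[[0.02,0.022,0],[0.037,0.04,0],[0.048,0.053,0],[0.055,0.059,0],[0.055,0.059,0]], spin=[2.7,2.7,2.7,2.7,2.7], grip=[0,0,0,0,0])

```text
time_s: 51.07
tcp_pos: [0.4388, 0.1301, 0.1913]
ee_rot: [[-0.991, -0.134, -0.001], [-0.134, 0.991, -0.0], [0.001, -0.0, -1.0]]
wrist_force: [0.4, 0.8, -0.1]
gripper_width: 1.003
gripper_force: 0.0
```

servo_tool(slide=[[0,0,0],[0,0,0],[0,0,0],[0,0,0],[0,0,0]], spin=[0,0,0,0,0], grip=[0,0,0,0,0])

```text
time_s: 51.48
tcp_pos: [0.4404, 0.1292, 0.1912]
ee_rot: [[-0.991, -0.131, -0.0], [-0.131, 0.991, -0.0], [0.0, -0.0, -1.0]]
wrist_force: [-0.0, -0.0, 0.4]
gripper_width: 1.001
gripper_force: 0.0
```

```bash
python3 dev.py d4.png
```

```text
[0.4404 0.1292 0.1912] [-0.991 -0.131  0.   ] [  36.7    7.5  -24.8    0.   -57.7 -119.2]
net [[0.439, 0.129, -0.004], [0.341, 0.029, -0.002]]
charged []
dev 2697 [441.7, 130.7, 79.8, 43.9, 7.7] 0.0403 px [252. 177.] bgr [ 93. 149. 191.]
dev 3659 [341.3, 28.9, 80.7, 45.7, 27.9] 0.0401 px [166.  71.] bgr [85. 36. 67.]
```

servo_tool(slide=[[-0.0015,0.001,0.02],[-0.0015,0.001,0.05],[-0.0015,0.001,0.08],[-0.0015,0.001,0.11],[-0.0015,0.001,0.125]], spin=[0,0,0,0,0], grip=[0.1,0.1,0.1,0.1,0.1])

```text
time_s: 52.05
tcp_pos: [0.4397, 0.1297, 0.0635]
ee_rot: [[-0.991, -0.131, -0.004], [-0.131, 0.991, -0.002], [0.004, -0.002, -1.0]]
wrist_force: [-0.2, -0.5, -0.0]
gripper_width: 0.907
gripper_force: 0.0
```

servo_tool(slide=[[0,0,0.01],[0,0,0.02],[0,0,0.03],[0,0,0.039],[0,0,0.043]], spin=[0,0,0,0,0], grip=[0.1,0.1,0.1,0.1,0.1])

```text
time_s: 52.47
tcp_pos: [0.441, 0.1305, 0.0224]
ee_rot: [[-0.991, -0.132, -0.001], [-0.132, 0.991, -0.001], [0.002, -0.001, -1.0]]
wrist_force: [-0.3, 0.3, 0.3]
gripper_width: 0.906
gripper_force: 0.0
```

servo_tool(slide=[[0,0,0],[0,0,0],[0,0,0],[0,0,0],[0,0,0]], spin=[0,0,0,0,0], grip=[0.2,0.6,1,1,1])

```text
time_s: 52.88
tcp_pos: [0.4416, 0.1311, 0.024]
ee_rot: [[-0.991, -0.132, 0.001], [-0.132, 0.991, 0.001], [-0.001, 0.001, -1.0]]
wrist_force: [-0.8, 0.5, -0.2]
gripper_width: 0.61
gripper_force: 0.0
```

servo_tool(slide=[[0,0,0],[0,0,0],[0,0,0],[0,0,0],[0,0,0]], spin=[0,0,0,0,0], grip=[1,1,1,1,1])

```text
time_s: 53.3
tcp_pos: [0.4414, 0.1308, 0.0238]
ee_rot: [[-0.991, -0.132, 0.0], [-0.132, 0.991, -0.0], [-0.0, -0.0, -1.0]]
wrist_force: [-0.5, -1.1, 5.4]
gripper_width: 0.503
gripper_force: 30.0
```

servo_tool(slide=[[0,0,-0.01],[0,0,-0.025],[0,0,-0.05],[0,0,-0.075],[0,0,-0.1]], spin=[0,0,0,0,0], grip=[1,1,1,1,1])

```text
time_s: 53.72
tcp_pos: [0.4406, 0.1305, 0.1237]
ee_rot: [[-0.991, -0.131, -0.002], [-0.131, 0.991, -0.001], [0.002, -0.0, -1.0]]
wrist_force: [0.8, 1.0, -1.6]
gripper_width: 0.5
gripper_force: 30.0
```

servo_tool(slide=[[-0.02,0.002,0],[-0.05,0.006,0],[-0.085,0.01,0],[-0.12,0.014,0],[-0.155,0.018,0]], spin=[0,0,0,0,0], grip=[1,1,1,1,1])

```text
time_s: 54.13
tcp_pos: [0.5935, 0.1694, 0.1225]
ee_rot: [[-0.991, -0.131, -0.001], [-0.131, 0.991, 0.0], [0.001, 0.0, -1.0]]
wrist_force: [0.5, 0.9, -1.3]
gripper_width: 0.502
gripper_force: 30.0
```

servo_tool(slide=[[-0.025,0.003,0],[-0.045,0.006,0],[-0.06,0.008,0],[-0.066,0.008,0],[-0.066,0.008,0]], spin=[3,7,11,14.8,14.8], grip=[1,1,1,1,1])

```text
time_s: 54.55
tcp_pos: [0.6576, 0.1858, 0.1212]
ee_rot: [[-0.992, 0.128, -0.002], [0.128, 0.992, -0.0], [0.002, -0.001, -1.0]]
wrist_force: [0.1, 0.2, -2.1]
gripper_width: 0.501
gripper_force: 30.0
```

servo_tool(slide=[[0,0,0],[0,0,0],[0,0,0],[0,0,0],[0,0,0]], spin=[0,0,0,0,0], grip=[1,1,1,1,1])

```text
time_s: 54.97
tcp_pos: [0.6566, 0.1857, 0.1238]
ee_rot: [[-0.992, 0.125, 0.0], [0.125, 0.992, 0.0], [-0.0, 0.0, -1.0]]
wrist_force: [-0.3, -0.5, -1.9]
gripper_width: 0.506
gripper_force: 30.0
```

```bash
python3 hover.py .6572 .1856 -7.2 h3.png
```

```text
[0.6566 0.1857 0.1238] [-9.921e-01  1.252e-01 -2.000e-04] yaw 172.81 0.5062188945215347
held x max 0.04 zmin -0.0986 zmax 0.0196
held top rect (tool mm) [0.0, 0.2, 80.0, 59.5, 0.1]
rim 754 x [-0.0505 -0.0452] y [-0.0307  0.0319]
 end rim y [-0.0307  0.0319] rect [-40.4, 0.7, 63.2, 20.4, 89.9]
l 233 slope deg 2.31 mean y 0.0281
r 215 slope deg -1.84 mean y -0.0272
```

servo_tool(slide=[[0,0.0006,0.015],[0,0.0006,0.03],[0,0.0006,0.045],[0,0.0006,0.058],[0,0.0006,0.062]], spin=[0,0,0,0,0], grip=[1,1,1,1,1])

```text
time_s: 55.43
tcp_pos: [0.6555, 0.1858, 0.0591]
ee_rot: [[-0.992, 0.126, -0.004], [0.126, 0.992, -0.001], [0.004, -0.002, -1.0]]
wrist_force: [-0.1, 0.2, -2.3]
gripper_width: 0.498
gripper_force: 30.0
```

servo_tool(slide=[[0,0,0.003],[0,0,0.006],[0,0,0.009],[0,0,0.012],[0,0,0.015]], spin=[0,0,0,0,0], grip=[1,1,1,1,1])

```text
time_s: 55.85
tcp_pos: [0.6574, 0.1865, 0.0469]
ee_rot: [[-0.992, 0.126, 0.001], [0.126, 0.992, 0.001], [-0.001, 0.001, -1.0]]
wrist_force: [-0.5, 0.4, -1.3]
gripper_width: 0.501
gripper_force: 30.0
```

servo_tool(slide=[[0,0,0.003],[0,0,0.006],[0,0,0.009],[0,0,0.012],[0,0,0.0145]], spin=[0,0,0,0,0], grip=[1,1,1,1,1])

```text
time_s: 56.27
tcp_pos: [0.657, 0.1863, 0.0319]
ee_rot: [[-0.992, 0.126, -0.0], [0.126, 0.992, -0.0], [0.0, -0.0, -1.0]]
wrist_force: [-8.2, -0.4, 13.7]
gripper_width: 0.504
gripper_force: 30.0
```

servo_tool(slide=[[0,0,0],[0,0,0],[0,0,0],[0,0,0],[0,0,0]], spin=[0,0,0,0,0], grip=[1,1,0.4,0.2,0.2])

```text
time_s: 56.68
tcp_pos: [0.6574, 0.1865, 0.0324]
ee_rot: [[-0.992, 0.126, 0.001], [0.126, 0.992, 0.0], [-0.001, 0.0, -1.0]]
wrist_force: [0.1, -0.8, 0.4]
gripper_width: 0.649
gripper_force: 0.0
```

servo_tool(slide=[[0,0,0],[0,0,0],[0,0,-0.005],[0,0,-0.02],[0,0,-0.05]], spin=[0,0,0,0,0], grip=[0.1,0,0,0,0])

```text
time_s: 57.1
tcp_pos: [0.6545, 0.1853, 0.0787]
ee_rot: [[-0.992, 0.127, -0.008], [0.127, 0.992, -0.003], [0.007, -0.004, -1.0]]
wrist_force: [0.8, 0.5, -1.4]
gripper_width: 0.974
gripper_force: 0.0
```

servo_tool(slide=[[0,0,-0.03],[0,0,-0.06],[-0.01,0.02,-0.09],[-0.02,0.03,-0.1],[-0.02,0.03,-0.1]], spin=[0,0,0,0,0], grip=[0,0,0,0,0])

```text
time_s: 57.52
tcp_pos: [0.6839, 0.2158, 0.1869]
ee_rot: [[-0.992, 0.124, 0.009], [0.124, 0.992, 0.004], [-0.009, 0.005, -1.0]]
wrist_force: [1.1, 1.1, -0.8]
gripper_width: 0.998
gripper_force: 0.0
```

servo_tool(slide=[[0,0,0],[0,0,0],[0,0,0],[0,0,0],[0,0,0]], spin=[0,0,0,0,0], grip=[0,0,0,0,0])

```text
time_s: 57.93
tcp_pos: [0.6801, 0.213, 0.181]
ee_rot: [[-0.992, 0.126, -0.002], [0.126, 0.992, -0.001], [0.002, -0.001, -1.0]]
wrist_force: [-0.2, 0.3, 0.0]
gripper_width: 1.003
gripper_force: 0.0
```

```bash
python3 seat.py .6572 .186 s3.png; python3 lev.py .7286 .1766 -7.2 l4.png
```

```text
[0.6801 0.213  0.181 ] [-0.992   0.1261  0.0016]
remote [656.9, 188.0, 79.7, 44.5, -8.4] [0.0465 0.0482 0.0495]
tilt deg [ 0.46 -1.22]
knob 251 [0.7364 0.2484 0.0911] [737.5, 248.6, 16.4, 14.9, -84.2]
cap [0.7314 0.1773 0.0674]
[0.6802 0.2131 0.1812] [-0.992   0.126   0.0012]
arm 958 theta deg 85.39
knob 259 [737.5, 248.4, 15.8, 15.2, -55.0] theta 89.87 0.0723
```

Seated: top at 48.2 mm. Closing lever b.

servo_tool(slide=[[-0.017,0.014,0],[-0.034,0.028,0],[-0.052,0.042,0],[-0.052,0.042,0],[-0.052,0.042,0.02]], spin=[0,0,0,0,0], grip=[0.3,0.3,0.3,0.3,0.3])

```text
time_s: 58.45
tcp_pos: [0.7402, 0.2497, 0.1654]
ee_rot: [[-0.992, 0.125, 0.008], [0.125, 0.992, 0.002], [-0.007, 0.003, -1.0]]
wrist_force: [0.9, 0.2, 1.1]
gripper_width: 0.738
gripper_force: 0.0
```

servo_tool(slide=[[0,0,0.025],[0,0,0.05],[0,0,0.07],[0,0,0.085],[0,0,0.09]], spin=[0,0,0,0,0], grip=[0.4,0.4,0.4,0.4,0.4])

```text
time_s: 58.87
tcp_pos: [0.7353, 0.2476, 0.068]
ee_rot: [[-0.992, 0.126, -0.006], [0.126, 0.992, -0.002], [0.006, -0.003, -1.0]]
wrist_force: [-0.3, -0.1, 0.3]
gripper_width: 0.605
gripper_force: 0.0
```

servo_tool(slide=[[0,0,0],[0,0,0],[0,0,0],[0,0,0],[0,0,0]], spin=[0,0,0,0,0], grip=[1,1,1,1,1])

```text
time_s: 59.28
tcp_pos: [0.7381, 0.249, 0.0735]
ee_rot: [[-0.992, 0.126, 0.002], [0.126, 0.992, 0.001], [-0.002, 0.001, -1.0]]
wrist_force: [-0.5, -0.6, 1.0]
gripper_width: 0.305
gripper_force: 0.0
```

servo_tool(slide=[[0,0,0],[0,0,0],[0,0,0],[0,0,0],[0,0,0]], spin=[0,0,0,0,0], grip=[1,1,1,1,1])

```text
time_s: 59.7
tcp_pos: [0.7377, 0.2479, 0.0729]
ee_rot: [[-0.992, 0.126, 0.0], [0.126, 0.992, -0.001], [-0.0, -0.001, -1.0]]
wrist_force: [-2.1, -4.0, 4.3]
gripper_width: 0.198
gripper_force: 30.4
```

servo_tool(slide=[[0.01,-0.002,0],[0.0206,-0.0045,0],[0.03,-0.009,0],[0.0397,-0.0145,0],[0.048,-0.021,0]], spin=[0,0,0,0,0], grip=[1,1,1,1,1])

```text
time_s: 60.12
tcp_pos: [0.6896, 0.2415, 0.0729]
ee_rot: [[-0.992, 0.122, 0.011], [0.122, 0.992, 0.012], [-0.009, 0.014, -1.0]]
wrist_force: [-0.7, 17.2, 0.6]
gripper_width: 0.198
gripper_force: 30.2
```

servo_tool(slide=[[0.0071,-0.008,0],[0.013,-0.017,0],[0.0176,-0.0267,0],[0.02,-0.035,0],[0.0217,-0.0425,0]], spin=[0,0,0,0,0], grip=[1,1,1,1,1])

```text
time_s: 60.53
tcp_pos: [0.6494, 0.2042, 0.0727]
ee_rot: [[-0.993, 0.121, -0.017], [0.121, 0.993, 0.008], [0.018, 0.006, -1.0]]
wrist_force: [-37.8, 22.9, 23.5]
gripper_width: 0.175
gripper_force: 35.3
```

servo_tool(slide=[[0.0005,-0.004,0],[0.0005,-0.008,0],[0.0005,-0.011,0],[0.0005,-0.012,0],[0.0005,-0.012,0]], spin=[0,0,0,0,0], grip=[1,1,1,1,1])

```text
time_s: 60.95
tcp_pos: [0.6431, 0.1861, 0.0727]
ee_rot: [[-0.992, 0.124, -0.029], [0.124, 0.992, -0.001], [0.029, -0.005, -1.0]]
wrist_force: [-42.6, 13.6, 29.1]
gripper_width: 0.143
gripper_force: 39.3
```

servo_tool(slide=[[0,0,0],[0,0,0],[0,0,0],[0,0,0],[0,0,0]], spin=[0,0,0,0,0], grip=[0.5,0.5,0.5,0.5,0.5])

```text
time_s: 61.37
tcp_pos: [0.6589, 0.183, 0.0717]
ee_rot: [[-0.992, 0.126, 0.001], [0.126, 0.992, 0.001], [-0.001, 0.001, -1.0]]
wrist_force: [0.1, 0.5, -0.5]
gripper_width: 0.432
gripper_force: 0.0
```

servo_tool(slide=[[0,0,-0.01],[0,0,-0.03],[0,0,-0.06],[0,0,-0.09],[0,0,-0.12]], spin=[0,0,0,0,0], grip=[0.4,0.3,0,0,0])

```text
time_s: 61.78
tcp_pos: [0.6589, 0.182, 0.1936]
ee_rot: [[-0.992, 0.127, 0.0], [0.127, 0.992, -0.0], [-0.0, 0.0, -1.0]]
wrist_force: [0.9, 1.2, 0.0]
gripper_width: 0.793
gripper_force: 0.0
```

servo_tool(slide=[[0.01,0,-0.01],[0.025,0,-0.02],[0.04,0,-0.03],[0.04,0,-0.03],[0.04,0,-0.03]], spin=[0,0,0,0,0], grip=[0,0,0,0,0])

```text
time_s: 62.2
tcp_pos: [0.6189, 0.1876, 0.223]
ee_rot: [[-0.992, 0.126, 0.002], [0.126, 0.992, 0.001], [-0.002, 0.001, -1.0]]
wrist_force: [-0.2, -1.0, -0.5]
gripper_width: 0.996
gripper_force: 0.0
```

```bash
python3 lev.py .730 .177 -7.8 l5.png
python3 - <<'E'
from h import *
c,s=cap('wrist','fin.png'); P,C=cloud(c,s)
for n,x,y in(('a',.715,-.005),('b',.73,.177),('c',.713,-.19)):
    cp=(np.hypot(P[:,0]-x,P[:,1]-y)<.02)&(P[:,2]>.056)&(P[:,2]<.075)&(C.min(1)>150); 
    if cp.any(): print(n,'cap',P[cp].mean(0).round(4))
ct,_=cap('top')
for t in('knob_a','socket_a','device_1','charged','pointer'): print(t,[(np.round(d['point'],3).tolist(),round(d['conf'],2)) for d in tip_of(t,'top')])
E
```

```text
[0.6189 0.1876 0.223 ] [-0.9921  0.1258 -0.0018]
arm 539 theta deg 0.4
knob 201 [655.0, 186.2, 16.0, 15.5, 65.6] theta -0.81 0.0756
b cap [0.7279 0.1778 0.0675]
knob_a [([0.64, -0.195, 0.078], 0.69), ([0.641, -0.018, 0.08], 0.55)]
socket_a [([0.655, 0.186, 0.006], 0.96), ([0.642, -0.196, 0.005], 0.7), ([0.646, -0.018, 0.007], 0.67)]
device_1 [([0.342, 0.028, -0.0], 0.8), ([0.642, -0.197, 0.008], 0.77), ([0.666, -0.345, 0.0], 0.59), ([0.646, -0.015, 0.009], 0.54), ([0.656, 0.185, 0.005], 0.4)]
charged [([0.483, -0.365, 0.007], 0.92), ([0.646, -0.016, 0.01], 0.17)]
pointer [([0.473, 0.346, 0.042], 0.57)]
```

View pics/fin.png

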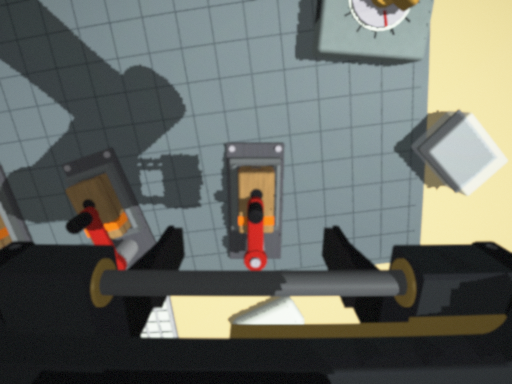

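The final view shows lever b lying along its socket's centre line, knob (256,205) to pivot (255,258). All three levers measure within about 1° of shut. The charged remote is in the tray and the pointer hasn't moved. Handing in.

```bash
python3 -c "
from station import *
print(finish_job())"
```

```text
the job is handed in; nothing more can be done
None
```

I handed the job in at about 62 s: jam nut snug with the pointer unmoved, the charged remote upright in the blue tray, and all three orange-banded remotes seated with their levers shut. The handing-in call returned no verdict, and closing lever b pushed the fingers to about 50 N at the wrist for a moment.

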